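Measure a set of setting rods on the cross-slide comparator

ROBOT

A 7-joint arm with a two-finger parallel gripper is mounted at the origin on a cart in front of the work surface, level with it; the furniture and walls round the work are solid. World frame = base frame: x ahead of the robot, y to its left, z up, the work surface at z = 0. Lengths are in m, angles in degrees, forces in N, time in s.
With the tool pointing down it reaches from about 0.425 to 0.875 m from the base axis. Payload 4.7 kg.
Tool frame: the origin (TCP) lies between the finger pads; the fingertips stand 17 mm ahead of it and the grasp point (between the pads) lies 2 mm behind it; z points along the fingers, y is the direction in which the jaws open and shut (so a half turn about z gives the same grasp; the last joint's range is limited). The gripper opens to 85 mm and grips with 20 to 120 N. Pads are 22 mm wide; open, the fingers measure 114 mm over their backs; the gripper's body (76 mm by 85 mm) begins 54 mm behind the grasp point. The pads swing forward as they close: fully open they stand 13 mm farther back than shut.
Start: joints at [69.448, 18.392, -4.016, 83.108, 1.295, 78.541, -3.26], TCP at [0.237, -0.605, 0.248] pointing down, gripper open.
Joint ranges: [-163.93, 163.93], [-17.29, 119.83], [-79.2, 71.16], [3.27, 140.29], [-89.18, 269.18], [5.43, 117.66], [-154.24, 154.24]. Speed limits (degrees/s): [147.25, 147.25, 180, 180, 180, 180, 180].

INTERFACE

Orientations are given as a 3x3 rotation matrix whose columns are the frame's x, y, z axes.
In Python, from bench import bot, cams gives the robot as it stands.
- The arm moves only by the tool play_rows, never from a script. Its argument "series" is a list of rows, each an object of numbers: "grip": the opening, from 0 (shut) to 1 (fully open); "dx", "dy", "dz": the shift along the tool's x, y, z in mm; "ax", "ay", "az": the turn, a rotation vector about the tool's x, y, z in rad. In form: [{"grip": .., "dx": .., "dy": .., "dz": .., "ax": .., "ay": .., "az": ..}, ...]. A call has 1 to 20 rows; each row shifts and turns the commanded pose from where the row before left it, along the tool's axes as they then stand; what a row does not reach is not made up. A row lasts 1/10 s, in which the tool goes at most 50 mm and 8.59 degrees, less where a joint would pass 70% of its speed; a pose out of reach is approached as far as the arm can. A call is refused whole if a number of a shift passes 50 or a number of a turn 0.15, either way. A call with a gripper value outside its range is refused whole. The fingers move at their own pace and stop on an object; the grip force is fixed at half the most. Time passes only in rows, so rows that do not move let the fingers close. It gives the time, the measured TCP pose, the force and the opening at its end, in the units of the state.
- bot.state(): the state, without advancing time (a new reading comes with each control period).
- cams.capture(name): name is "scene" or "top" or "wrist"; returns a dict with "image" (400x640x3 uint8, blue, green, red), "z_map" (400x640 float32, m along the optical axis (not along the pixel's ray), 0 where there is no reading), "camera_matrix" (3x3 intrinsics, pixels), "position" and "orientation" of the camera in the world. Camera axes: x right, y down, z forward; pixel columns grow to the right and rows downward; lengths in m; the calibration is good to about 2 mm. A picture is of the moment at which its call begins.
- bot.hand_in(): hands the job in, once; it reports no verdict.
The state is a dict: "clock": time; "q": joint angles; "qd": joint speeds; "tau": joint torques, N m; "tool_pos": TCP position; "tool_rot": TCP orientation; "wrist_force": force on the tool from outside, world axes, zero at the start; "moment": the same for the moment, N m; "width": finger opening in m.
Only numpy, scipy, OpenCV 4.12 (cv2) and the standard library are available. Lean on these libraries where they do the work, as an engineer would, in place of code of your own. Each camera call takes 0.05 s, during which the arm holds its last target. There are 200 camera calls.

TASK

Take the setting rods out of the wooden block and push each one down into the clear tube whose collar has its colour, fully home with its shoulder on the collar. Once all the rods that are there are loaded, slide the carrier by its knob so that each rod in turn, in the order red, yellow, green, blue, stands centred under the fixed probe, and rest about two seconds at each for its reading. Then slide the carrier back to the left stop of its bed with the rods still in their tubes; never touch the probe or its stand, and leave the drilled steel block in front of the bed where it is.

Things in the scene. Friction and masses are not known exactly. Their poses are not given: they have to be found in the camera images.
- rod_red (a point): red setting rod, 70 g: steel shank 8 mm thick, 50 mm long, its foot a half ball; above its flat shoulder a red grip 14 mm thick, 44 mm long, then a 22 mm flange (6 mm) and a steel top face (6 mm). Point: on the axis in the grip, 26 mm above the shoulder, 76 above the foot, 30 below the top; z up the rod. Starts upright in any hole of the block, shoulder on its top; may be absent.
- rod_yellow (a point): yellow setting rod, 70 g: steel shank 8 mm thick, 50 mm long, its foot a half ball; above its flat shoulder a yellow grip 14 mm thick, 44 mm long, then a 22 mm flange (6 mm) and a steel top face (6 mm). Point: on the axis in the grip, 26 mm above the shoulder, 76 above the foot, 30 below the top; z up the rod. Starts upright in any hole of the block, shoulder on its top; may be absent.
- rod_green (a point): green setting rod, 70 g: steel shank 8 mm thick, 50 mm long, its foot a half ball; above its flat shoulder a green grip 14 mm thick, 44 mm long, then a 22 mm flange (6 mm) and a steel top face (6 mm). Point: on the axis in the grip, 26 mm above the shoulder, 76 above the foot, 30 below the top; z up the rod. Starts upright in any hole of the block, shoulder on its top; may be absent.
- rod_blue (a point): blue setting rod, 70 g: steel shank 8 mm thick, 50 mm long, its foot a half ball; above its flat shoulder a blue grip 14 mm thick, 44 mm long, then a 22 mm flange (6 mm) and a steel top face (6 mm). Point: on the axis in the grip, 26 mm above the shoulder, 76 above the foot, 30 below the top; z up the rod. Starts upright in any hole of the block, shoulder on its top; may be absent.
- tube_red (a point): clear tube fixed upright on the carrier, front right of the four (55 mm apart front to back, 60 mm left to right), with a red collar 24 mm wide at its mouth; the point is the centre of the mouth at the collar's top. Bore 10.6 mm, 54 mm deep. A rod fully home has its shoulder on the collar and its grip point 26 mm above the mouth.
- tube_yellow (a point): clear tube fixed upright on the carrier, back right of the four (55 mm apart front to back, 60 mm left to right), with a yellow collar 24 mm wide at its mouth; the point is the centre of the mouth at the collar's top. Bore 10.6 mm, 54 mm deep. A rod fully home has its shoulder on the collar and its grip point 26 mm above the mouth.
- tube_green (a point): clear tube fixed upright on the carrier, back left of the four (55 mm apart front to back, 60 mm left to right), with a green collar 24 mm wide at its mouth; the point is the centre of the mouth at the collar's top. Bore 10.6 mm, 54 mm deep. A rod fully home has its shoulder on the collar and its grip point 26 mm above the mouth.
- tube_blue (a point): clear tube fixed upright on the carrier, front left of the four (55 mm apart front to back, 60 mm left to right), with a blue collar 24 mm wide at its mouth; the point is the centre of the mouth at the collar's top. Bore 10.6 mm, 54 mm deep. A rod fully home has its shoulder on the collar and its grip point 26 mm above the mouth.
- knob (a point): black round knob on the carrier's left end, by which the carrier is slid: upright cylinder, 24 mm across, 40 mm tall, on a stalk, the point at its middle, 63 mm above the carrier's plate. Moving it sideways moves both slides together (about 1.5 N of drag each way, some more when moved fast). Its x and y axes are those of the slides
- saddle (a joint): long slide: travel of the carrier along the bed in m, along -y of the knob's frame; 0 = load end (left stop), growing to the right, towards the probe; 0.26 at the right stop
- carrier (a joint): cross slide: travel of the carrier across the bed in m, along +x of the knob's frame (away from the robot); 0 in mid travel, -0.036 to 0.036
- probe_tip (a point): lower tip of the fixed, slender steel measuring probe (12 mm across) that looks straight down over the bed. Its tip is 10 mm above the top face of a seated rod; its arm comes from a column behind the bed and the stand is 260 mm high in all. Nothing touches it: rods pass freely beneath
- probe_stand: the probe with its arm, column and foot, fixed to the bed; the frame is that of the bed (x across it, away from the robot; y along it, to the left), not the probe's place
- rack_center (a point): loose beech block, 50 x 200 x 56 mm, 0.9 kg, that holds the rods: the point is the middle of its top face; its four holes (11.5 mm wide, 53 mm deep) stand in a row along its y axis at -75, -25, 25 and 75 mm
- block_123: grey steel block with drilled holes standing in front of the bed, 26 x 76 x 51 mm; bystander

How it is judged (in metres and radians):
On the way, in this order (a step that is already met when the one before it is completed fails the run):
1. every rod present is fully home in the tube of its colour (horizontal distance between rod_red and tube_red below 0.005 m and z of rod_red in the frame of tube_red below 0.029 m and angle between each of rod_red, rod_yellow, rod_green, rod_blue's own z axis and vertical below 0.07 rad and horizontal distance between rod_yellow and tube_yellow below 0.005 m and z of rod_yellow in the frame of tube_yellow below 0.029 m and horizontal distance between rod_green and tube_green below 0.005 m and z of rod_green in the frame of tube_green below 0.029 m and horizontal distance between rod_blue and tube_blue below 0.005 m and z of rod_blue in the frame of tube_blue below 0.029 m), for 0.2 s.
2. the red rod, in its tube, rests centred under the probe (within 5 mm) (horizontal distance between rod_red and probe_tip below 0.005 m and horizontal distance between rod_red and tube_red below 0.005 m), for 1 s.
3. the yellow rod, in its tube, rests centred under the probe (within 5 mm) (horizontal distance between rod_yellow and probe_tip below 0.005 m and horizontal distance between rod_yellow and tube_yellow below 0.005 m), for 1 s.
4. the green rod, in its tube, rests centred under the probe (within 5 mm) (horizontal distance between rod_green and probe_tip below 0.005 m and horizontal distance between rod_green and tube_green below 0.005 m), for 1 s.
5. the blue rod, in its tube, rests centred under the probe (within 5 mm) (horizontal distance between rod_blue and probe_tip below 0.005 m and horizontal distance between rod_blue and tube_blue below 0.005 m), for 1 s.
At the end, for the whole second after the job is handed in: Every rod present stands upright (within 4 degrees) and fully home (shoulder within 3 mm of the collar, within 5 mm of the axis) in the tube of its own colour, and the carrier is back within 12 mm of its left stop (all of step 1 and value of joint saddle below 0.012 m); the robot touches nothing.
It fails at once if the probe or its stand is touched (contact force between probe_stand and anything else above 1 N).
It fails at once if the drilled steel block is pushed more than 2 cm (distance of block_123 from where it was at the start of the episode above 0.02 m).
Of rod_body_red, rod_body_yellow, rod_body_green, rod_body_blue only 3 to 4 are there at a start; the rules pass over those that are not, and their reading is None.
At some moment in a run one of rack may be knocked a few centimetres aside while the robot is not near it.
Once in a run the grip may slacken for a moment while it holds something.
It also fails if it takes over 210 s, if anything falls off the work surface, if the arm or the gripper's body presses on something with over 40 N, if the wrist force passes 120 N, or if a joint passes its speed limit or range.

## Working session

There is one attempt and no reset: what is moved stays moved. The work goes in short steps, Python scripts to look and compute and a tool call to move; the robot and the scene stay as the last step left them, time stands still between calls to the robot, and variables do not carry over. Pictures are saved under pics/ and viewed, about 12 in all and at most 16, crops included, and the job is handed in when it is done.

Besides the shell and the picture viewer there is one more tool, called after "Call:" by a JSON object that holds its "name" and its "arguments", one argument or row to a line. play_rows: Moves the arm, as the interface text tells. Its arguments: {"type":"object","properties":{"series":{"type":"array","items":{"type":"object","properties":{"grip":{"type":"number"},"dx":{"type":"number"},"dy":{"type":"number"},"dz":{"type":"number"},"ax":{"type":"number"},"ay":{"type":"number"},"az":{"type":"number"}}}}},"required":["series"]}

```bash
mkdir -p pics; ls
cat > h.py <<'E'
from bench import bot,cams
import numpy as np,cv2
def cap(n,save=None):
    c=cams.capture(n)
    if save: cv2.imwrite('pics/'+save+'.png',c['image'])
    np.savez('last_'+n+'.npz',**c)
    return c
def ld(n): return dict(np.load('last_'+n+'.npz'))
def P(c,u,v,d=None):
    K=c['camera_matrix']
    if d is None: d=c['z_map'][int(v),int(u)]
    p=np.array([(u-K[0,2])/K[0,0]*d,(v-K[1,2])/K[1,1]*d,d])
    return c['orientation']@p+c['position']
def atz(c,u,v,z):
    K=c['camera_matrix'];r=c['orientation']@np.array([(u-K[0,2])/K[0,0],(v-K[1,2])/K[1,1],1])
    return c['position']+r*(z-c['position'][2])/r[2]
E
python3 - <<'E'
from h import *
np.set_printoptions(precision=4,suppress=True)
s=bot.state();print(s)
for n in('scene','top'):
    c=cap(n,n+'0');print(n,c['position'],c['orientation'],c['camera_matrix'])
E
```

```text
pics
{'clock': 0.0, 'q': array([69.4479, 18.4396, -4.0162, 83.1741,  1.2924, 78.5408, -3.2597]), 'qd': array([-0.0604, -0.0075, -0.0748,  0.0186, -0.0079, -0.0064, -0.1527]), 'tau': array([  0.    , -49.3595,  -0.3821, -31.4339,   0.013 ,   0.0113,
        -0.    ]), 'tool_pos': array([ 0.2365, -0.6049,  0.2472]), 'tool_rot': array([[ 0.9313,  0.3643, -0.0007],
       [ 0.3643, -0.9313,  0.0018],
       [-0.0001, -0.0019, -1.    ]]), 'wrist_force': array([ 0.1876, -0.1647,  0.2315]), 'moment': array([0.0342, 0.0096, 0.031 ]), 'width': 0.08534623744918461}
scene [0.0068 0.7077 0.6928] [[-0.8608 -0.2728  0.4297]
 [-0.509   0.4568 -0.7295]
 [ 0.0027 -0.8467 -0.5321]] [[388.8846   0.     318.0997]
 [  0.     388.8846 203.1951]
 [  0.       0.       1.    ]]
top [ 0.2461 -0.0688  1.3277] [[ 0.0026 -0.9853  0.1707]
 [-1.     -0.0023  0.0017]
 [-0.0013 -0.1707 -0.9853]] [[455.4772   0.     314.1241]
 [  0.     455.4772 197.95  ]
 [  0.       0.       1.    ]]
```

View pics/scene0.png

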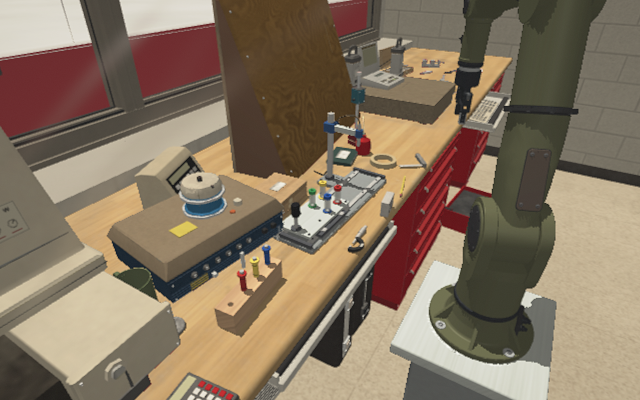

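View pics/top0.png

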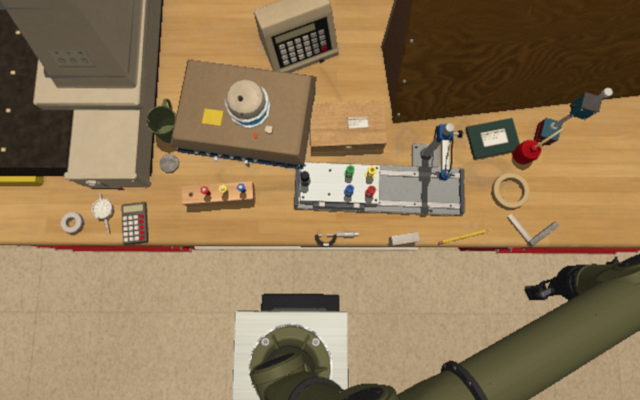

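Three rods (red, yellow, blue) are in the block at about (205..241,188) in the top view. Green is absent, since its tube at (349,172) shows only a collar. The carrier is on the left, with the knob at (304,178) and the probe around (425,155).

Run:
```python
from h import *
np.set_printoptions(precision=4,suppress=True)
c=ld('top');im=c['image']
a=cv2.resize(im[150:225,172:272],None,fx=6,fy=6,interpolation=cv2.INTER_CUBIC)
b=cv2.resize(im[112:225,286:476],None,fx=4.2,fy=4.2,interpolation=cv2.INTER_CUBIC)
cv2.imwrite('pics/tA.png',a);cv2.imwrite('pics/tB.png',b)
for n,p in dict(rr=(205,189),ry=(223,188),rb=(241,187),blockL=(190,198),knob=(304,177),tg=(349,172),tb=(349,190),ty=(372,170),tr=(371,190),probe=(427,155),plate=(325,185),bed=(410,190)).items(): print(n,P(c,*p))
```

```text
rr [0.4803 0.2296 0.1139]
ry [0.4843 0.182  0.1082]
rb [0.4859 0.1319 0.1147]
blockL [0.4654 0.2852 0.0559]
knob [ 0.5112 -0.0393  0.1277]
tg [ 0.5313 -0.1627  0.1021]
tb [ 0.4815 -0.1624  0.0984]
ty [ 0.5447 -0.2303  0.0699]
tr [ 0.4886 -0.2274  0.0618]
probe [ 0.5972 -0.3955  0.0394]
plate [ 0.5061 -0.0977  0.045 ]
bed [ 0.4974 -0.3472  0.017 ]
```

View pics/tA.png

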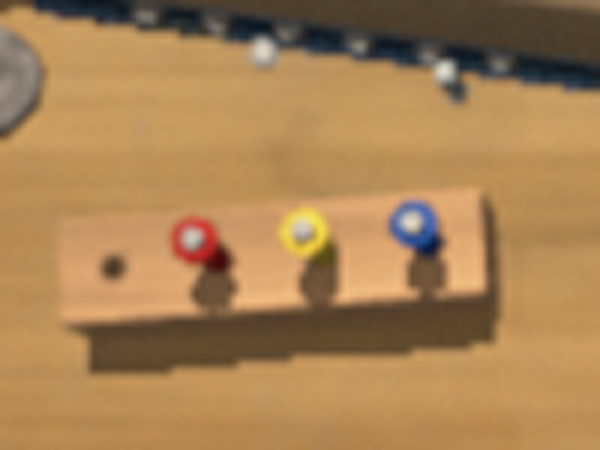

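View pics/tB.png

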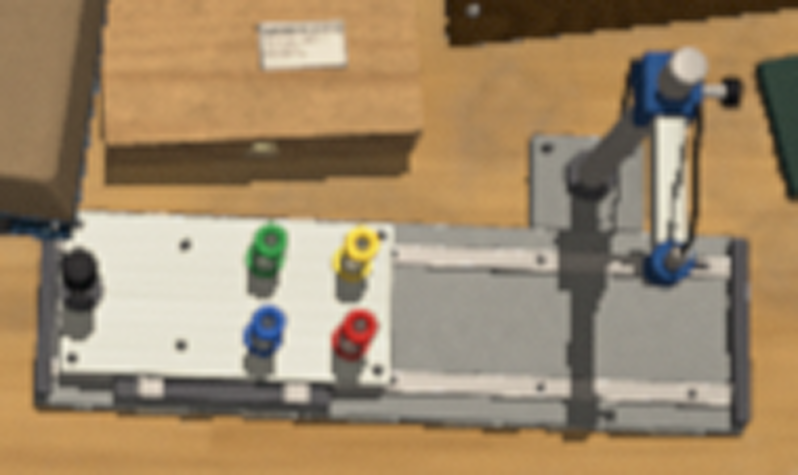

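Looking closer: the rod tops are at about (203.7,189.7), (222.3,188.3) and (240.7,187), and the leftmost hole is empty. All four collars are visible, and the probe clamp is near (445,174). I'll move over the carrier for a wrist view.

Call:
{"name": "play_rows", "arguments": {
  "series": [
    {"grip":1,"dz":-20,"az":-0.15},
    {"grip":1,"dz":-30,"az":-0.15},
    {"grip":1,"dz":-30,"az":-0.15},
    {"grip":1,"dz":-30,"az":-0.15},
    {"grip":1,"dz":-30,"az":-0.15},
    {"grip":1,"dz":-20,"az":-0.15},
    {"grip":1,"az":-0.15},
    {"grip":1,"az":-0.148},
    {"grip":0.6,"dx":20,"dy":8},
    {"grip":0.6,"dx":38,"dy":16},
    {"grip":0.6,"dx":38,"dy":16},
    {"grip":0.6,"dx":38,"dy":16},
    {"grip":0.6,"dx":38,"dy":16},
    {"grip":0.6,"dx":38,"dy":16},
    {"grip":0.6,"dx":38,"dy":16},
    {"grip":0.6,"dx":38,"dy":16},
    {"grip":0.6,"dx":38,"dy":16},
    {"grip":0.6,"dx":30,"dy":16},
    {"grip":0.6,"dx":16,"dy":12},
    {"grip":0.6}
  ]
}}

```text
validation failed for argument at $.se...
```

Run:
```python
from h import *
np.set_printoptions(precision=4,suppress=True)
s=bot.state();print(s['clock'],s['tool_pos'],s['tool_rot'],s['width'],s['q'])
c=cap('wrist','w1');print(c['position'],c['orientation'],c['camera_matrix'][0])
```

```text
0.1 [ 0.2365 -0.605   0.2473] [[ 0.9313  0.3642 -0.0007]
 [ 0.3642 -0.9313  0.0015]
 [-0.0001 -0.0017 -1.    ]] 0.08566686968844282 [69.4479 18.4345 -4.0153 83.1671  1.2946 78.5406 -3.2624]
[ 0.3148 -0.5746  0.373 ] [[ 0.3645 -0.8798 -0.3051]
 [-0.9312 -0.345  -0.1177]
 [-0.0017  0.327  -0.945 ]] [289.4928   0.     317.906 ]
```

View pics/w1.png

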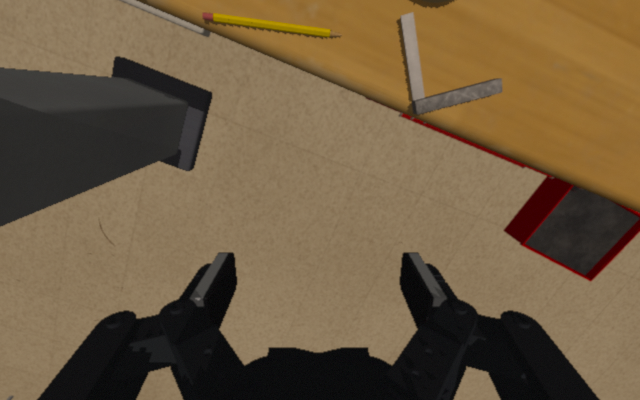

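The moves need every field in each row. The wrist camera sits 84 mm along tool +x, and in its picture the fingers are at the bottom centre.

Call:
{"name": "play_rows", "arguments": {
  "series": [
    {"grip":1,"dx":0,"dy":0,"dz":-20,"ax":0,"ay":0,"az":-0.15},
    {"grip":1,"dx":0,"dy":0,"dz":-30,"ax":0,"ay":0,"az":-0.15},
    {"grip":1,"dx":0,"dy":0,"dz":-30,"ax":0,"ay":0,"az":-0.15},
    {"grip":1,"dx":0,"dy":0,"dz":-30,"ax":0,"ay":0,"az":-0.15},
    {"grip":1,"dx":0,"dy":0,"dz":-30,"ax":0,"ay":0,"az":-0.15},
    {"grip":1,"dx":0,"dy":0,"dz":-20,"ax":0,"ay":0,"az":-0.15},
    {"grip":1,"dx":0,"dy":0,"dz":0,"ax":0,"ay":0,"az":-0.15},
    {"grip":1,"dx":0,"dy":0,"dz":0,"ax":0,"ay":0,"az":-0.148},
    {"grip":0.6,"dx":20,"dy":8,"dz":0,"ax":0,"ay":0,"az":0},
    {"grip":0.6,"dx":38,"dy":16,"dz":0,"ax":0,"ay":0,"az":0},
    {"grip":0.6,"dx":38,"dy":16,"dz":0,"ax":0,"ay":0,"az":0},
    {"grip":0.6,"dx":38,"dy":16,"dz":0,"ax":0,"ay":0,"az":0},
    {"grip":0.6,"dx":38,"dy":16,"dz":0,"ax":0,"ay":0,"az":0},
    {"grip":0.6,"dx":38,"dy":16,"dz":0,"ax":0,"ay":0,"az":0},
    {"grip":0.6,"dx":38,"dy":16,"dz":0,"ax":0,"ay":0,"az":0},
    {"grip":0.6,"dx":38,"dy":16,"dz":0,"ax":0,"ay":0,"az":0},
    {"grip":0.6,"dx":20,"dy":16,"dz":0,"ax":0,"ay":0,"az":0},
    {"grip":0.6,"dx":0,"dy":16,"dz":0,"ax":0,"ay":0,"az":0},
    {"grip":0.6,"dx":0,"dy":12,"dz":0,"ax":0,"ay":0,"az":0},
    {"grip":0.6,"dx":0,"dy":0,"dz":0,"ax":0,"ay":0,"az":0}
  ]
}}

```text
clock: 2.15
tool_pos: [0.4017, -0.2992, 0.4077]
tool_rot: [[-0.002, 1.0, -0.0], [1.0, 0.002, 0.001], [0.001, -0.0, -1.0]]
wrist_force: [-0.1, -0.4, 0.6]
width: 0.0516
```

Run:
```python
from h import *
np.set_printoptions(precision=4,suppress=True)
s=bot.state();print(s['clock'],s['tool_pos'],s['tool_rot'],s['width'],s['q'])
c=cap('wrist','w2');print(c['position'],c['orientation'],c['camera_matrix'][0])
```

```text
2.15 [ 0.4017 -0.2992  0.4077] [[-0.0016  1.     -0.0003]
 [ 1.      0.0016  0.0011]
 [ 0.0011 -0.0003 -1.    ]] 0.05160909657340998 [ 60.686   -0.6003 -26.5549  86.8191  -0.313   93.7681  34.2024]
[ 0.401  -0.215   0.5334] [[ 1.      0.0017  0.0008]
 [ 0.0019 -0.9453 -0.3262]
 [ 0.0002  0.3262 -0.9453]] [289.4928   0.     317.906 ]
```

View pics/w2.png

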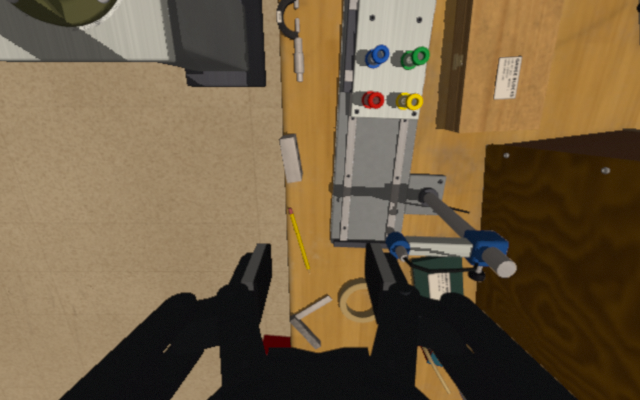

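The wrist view shows the collars at (377,56), (416,57), (373,99) and (411,101). The probe runs from its clamp at (397,245) down to a tip near (390,208).

Run:
```python
from h import *
c=ld('wrist');im=c['image']
f=lambda a:cv2.resize(a,None,fx=6,fy=6,interpolation=cv2.INTER_CUBIC)
a=im[35:120,355:435];b=im[190:275,375:428]
cv2.imwrite('pics/w2c.png',np.hstack([f(a),f(b)]))
np.set_printoptions(precision=3,suppress=True)
print(c['z_map'][200:250:3,384:402:2])
```

```text
[[0.553 0.553 0.553 0.548 0.546 0.548 0.547 0.552 0.554]
 [0.556 0.557 0.554 0.549 0.55  0.549 0.55  0.555 0.556]
 [0.556 0.556 0.559 0.551 0.551 0.548 0.552 0.557 0.557]
 [0.559 0.559 0.556 0.552 0.553 0.553 0.559 0.56  0.557]
 [0.561 0.562 0.557 0.555 0.554 0.554 0.561 0.561 0.561]
 [0.562 0.562 0.556 0.558 0.556 0.557 0.562 0.564 0.563]
 [0.565 0.565 0.557 0.56  0.558 0.56  0.564 0.565 0.565]
 [0.567 0.568 0.56  0.561 0.562 0.561 0.567 0.568 0.568]
 [0.57  0.567 0.563 0.561 0.563 0.568 0.57  0.571 0.571]
 [0.57  0.567 0.396 0.394 0.397 0.573 0.571 0.572 0.571]
 [0.573 0.394 0.388 0.386 0.386 0.39  0.573 0.574 0.575]
 [0.576 0.395 0.384 0.367 0.365 0.362 0.36  0.363 0.366]
 [0.579 0.369 0.365 0.361 0.358 0.356 0.354 0.356 0.355]
 [0.579 0.365 0.363 0.356 0.354 0.351 0.349 0.348 0.347]
 [0.572 0.365 0.356 0.353 0.347 0.346 0.346 0.347 0.347]
 [0.569 0.363 0.354 0.349 0.348 0.348 0.346 0.347 0.346]
 [0.604 0.604 0.353 0.349 0.349 0.349 0.346 0.342 0.341]]
```

View pics/w2c.png

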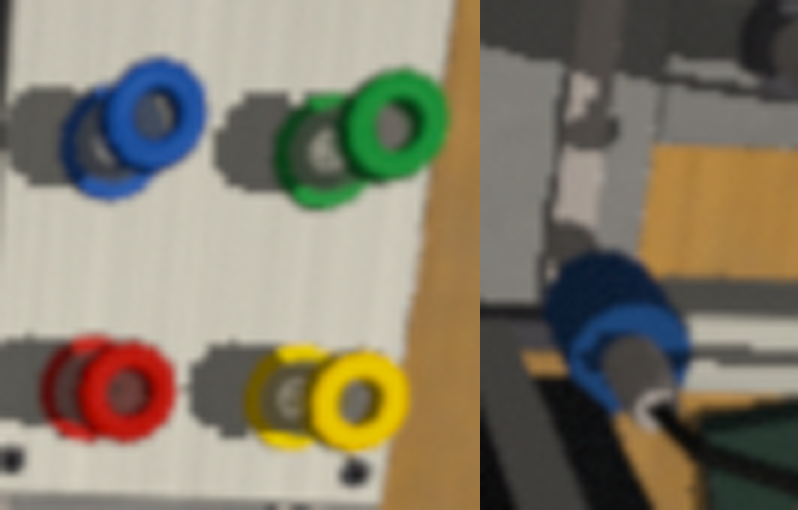

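Run:
```python
from h import *
np.set_printoptions(precision=4,suppress=True)
c=ld('wrist');t=ld('top')
w=dict(blue=(380.4,53.4),green=(420.6,55.3),red=(375.6,99.6),yellow=(414.6,101.0))
tp=dict(green=(349.9,168.7),yellow=(371.8,169),blue=(349.2,188.5),red=(371.3,188.7))
for k in w:
    u,v=w[k];rg=c['z_map'][int(v)-7:int(v)+8,int(u)-7:int(u)+8]
    print(k,'ringdepth',np.percentile(rg,[2,5,10]), 'z', P(c,u,v,np.percentile(rg,5))[2])
for z in(.10,.103,.106,.11):
    q={k:atz(c,*w[k],z) for k in w}; r={k:atz(t,*tp[k],z) for k in w}
    for n,a in(('w',q),('t',r)):
        print(z,n,[np.linalg.norm(a[i]-a[j]).round(4) for i,j in(('blue','green'),('red','yellow'),('blue','red'),('green','yellow'))],np.round([a[k][:2] for k in w],4).tolist())
for u,v in((390,228),(389,231),(389,229)):print('probe',P(c,u,v))
K=c['z_map'];print('plate',P(c,395,75),P(c,395,20))
for k,uv in dict(r=(203.3,189.3),y=(221.9,187.9),b=(240.3,186.6)).items():print(k,atz(t,*uv,.112))
```

```text
blue ringdepth [0.3895 0.3898 0.3903] z 0.10280378847791422
green ringdepth [0.3899 0.3904 0.3909] z 0.10301638953807757
red ringdepth [0.4083 0.4092 0.4097] z 0.10266255314751865
yellow ringdepth [0.4088 0.4097 0.4103] z 0.10282565944611405
0.1 w [np.float64(0.0548), np.float64(0.0557), np.float64(0.0595), np.float64(0.0591)] [[0.4857, -0.1617], [0.5405, -0.1639], [0.4832, -0.2212], [0.5389, -0.2229]]
0.1 t [np.float64(0.0558), np.float64(0.0555), np.float64(0.0606), np.float64(0.0606)] [[0.4853, -0.1629], [0.5411, -0.1654], [0.4849, -0.2235], [0.5404, -0.226]]
0.103 w [np.float64(0.0544), np.float64(0.0553), np.float64(0.0591), np.float64(0.0587)] [[0.4851, -0.162], [0.5395, -0.1642], [0.4826, -0.2211], [0.5379, -0.2229]]
0.103 t [np.float64(0.0557), np.float64(0.0554), np.float64(0.0605), np.float64(0.0604)] [[0.4847, -0.1627], [0.5404, -0.1652], [0.4843, -0.2232], [0.5397, -0.2256]]
0.106 w [np.float64(0.054), np.float64(0.0549), np.float64(0.0587), np.float64(0.0583)] [[0.4846, -0.1624], [0.5386, -0.1646], [0.4821, -0.2211], [0.537, -0.2228]]
0.106 t [np.float64(0.0556), np.float64(0.0553), np.float64(0.0603), np.float64(0.0603)] [[0.4842, -0.1624], [0.5397, -0.165], [0.4837, -0.2228], [0.539, -0.2252]]
0.11 w [np.float64(0.0535), np.float64(0.0544), np.float64(0.0582), np.float64(0.0577)] [[0.4838, -0.1629], [0.5373, -0.1651], [0.4813, -0.221], [0.5357, -0.2228]]
0.11 t [np.float64(0.0554), np.float64(0.0551), np.float64(0.0602), np.float64(0.0601)] [[0.4834, -0.1621], [0.5387, -0.1646], [0.483, -0.2223], [0.538, -0.2247]]
probe [ 0.4986 -0.3844  0.1792]
probe [ 0.4959 -0.3857  0.1855]
probe [ 0.4969 -0.3851  0.1808]
plate [ 0.5224 -0.1851  0.0411] [ 0.5153 -0.1098  0.0431]
r [0.4799 0.2346 0.112 ]
y [0.4839 0.1842 0.112 ]
b [0.4876 0.1342 0.112 ]
```

Call:
{"name": "play_rows", "arguments": {
  "series": [
    {"grip":0.6,"dx":20,"dy":7,"dz":0,"ax":0,"ay":0,"az":0},
    {"grip":0.6,"dx":38,"dy":7,"dz":0,"ax":0,"ay":0,"az":0},
    {"grip":0.6,"dx":38,"dy":7,"dz":0,"ax":0,"ay":0,"az":0},
    {"grip":0.6,"dx":38,"dy":7,"dz":0,"ax":0,"ay":0,"az":0},
    {"grip":0.6,"dx":38,"dy":7,"dz":0,"ax":0,"ay":0,"az":0},
    {"grip":0.6,"dx":38,"dy":7,"dz":10,"ax":0,"ay":0,"az":0},
    {"grip":0.6,"dx":38,"dy":7,"dz":10,"ax":0,"ay":0,"az":0},
    {"grip":0.6,"dx":38,"dy":7,"dz":10,"ax":0,"ay":0,"az":0},
    {"grip":0.6,"dx":38,"dy":7,"dz":20,"ax":0,"ay":0,"az":0},
    {"grip":0.6,"dx":38,"dy":7,"dz":20,"ax":0,"ay":0,"az":0},
    {"grip":0.6,"dx":38,"dy":7,"dz":20,"ax":0,"ay":0,"az":0},
    {"grip":0.6,"dx":38,"dy":7,"dz":20,"ax":0,"ay":0,"az":0},
    {"grip":0.6,"dx":20,"dy":0,"dz":10,"ax":0,"ay":0,"az":0},
    {"grip":0.6,"dx":0,"dy":0,"dz":0,"ax":0,"ay":0,"az":0},
    {"grip":0.6,"dx":0,"dy":0,"dz":0,"ax":0,"ay":0,"az":0}
  ]
}}

```text
clock: 3.7
tool_pos: [0.4849, 0.1572, 0.2881]
tool_rot: [[0.001, 1.0, -0.001], [1.0, -0.001, -0.001], [-0.001, -0.001, -1.0]]
wrist_force: [0.2, -0.3, 0.3]
width: 0.0513
```

```bash
cat >> h.py <<'E'
def cloud(c):
    K=c['camera_matrix'];d=c['z_map'];v,u=np.indices(d.shape)
    p=np.stack([(u-K[0,2])/K[0,0]*d,(v-K[1,2])/K[1,1]*d,d],-1)@c['orientation'].T+c['position']
    p[d<=0]=np.nan
    return p
def blobs(c,zlo,zhi,xr,yr,mn=25):
    """connected patches of the cloud in a box: pixel centroid, xyz median, mean colour"""
    p=cloud(c);m=(p[...,2]>zlo)&(p[...,2]<zhi)&(p[...,0]>xr[0])&(p[...,0]<xr[1])&(p[...,1]>yr[0])&(p[...,1]<yr[1])
    n,l,st,ce=cv2.connectedComponentsWithStats(m.astype(np.uint8))
    out=[]
    for i in range(1,n):
        if st[i,4]<mn: continue
        q=p[l==i];mid=(np.nanmin(q[:,:2],0)+np.nanmax(q[:,:2],0))/2
        out.append((st[i,4],ce[i].round(1),np.nanmean(q,0).round(4),mid.round(4),c['image'][l==i].mean(0).round()))
    return out
E
python3 - <<'E'
from h import *
s=bot.state();print(s['clock'],s['tool_pos'])
for n in('wrist','top'):
    c=cap(n,n+'3')
    for b in blobs(c,.1085,.12,(.43,.54),(.05,.32),8 if n=='top' else 25):print(n,*b)
E
```

```text
3.7 [0.48487581 0.15724078 0.28812485]
wrist 80 [312.5  99.7] [0.4791 0.2366 0.1117] [0.479  0.2368] [158. 168. 190.]
wrist 71 [316.7 149.4] [0.4831 0.1871 0.1115] [0.4829 0.1869] [149. 169. 182.]
wrist 64 [320.4 194. ] [0.4871 0.1378 0.1115] [0.4867 0.1376] [151. 153. 160.]
top 20 [240.8 186. ] [0.4891 0.133  0.1122] [0.4896 0.1342] [176. 155. 152.]
```

View pics/wrist3.png

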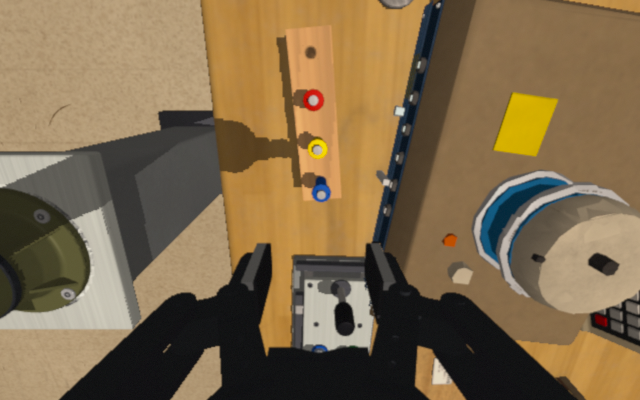

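Call:
{"name": "play_rows", "arguments": {
  "series": [
    {"grip":0.5,"dx":-21,"dy":2,"dz":0,"ax":0,"ay":0,"az":0},
    {"grip":0.5,"dx":0,"dy":0,"dz":30,"ax":0,"ay":0,"az":0},
    {"grip":0.5,"dx":0,"dy":0,"dz":40,"ax":0,"ay":0,"az":0},
    {"grip":0.5,"dx":0,"dy":0,"dz":40,"ax":0,"ay":0,"az":0},
    {"grip":0.5,"dx":0,"dy":0,"dz":40,"ax":0,"ay":0,"az":0},
    {"grip":0.5,"dx":0,"dy":0,"dz":30,"ax":0,"ay":0,"az":0},
    {"grip":0.5,"dx":0,"dy":0,"dz":20,"ax":0,"ay":0,"az":0},
    {"grip":0.5,"dx":0,"dy":0,"dz":6,"ax":0,"ay":0,"az":0},
    {"grip":0.5,"dx":0,"dy":0,"dz":0,"ax":0,"ay":0,"az":0},
    {"grip":0,"dx":0,"dy":0,"dz":0,"ax":0,"ay":0,"az":0},
    {"grip":0,"dx":0,"dy":0,"dz":0,"ax":0,"ay":0,"az":0},
    {"grip":0,"dx":0,"dy":0,"dz":0,"ax":0,"ay":0,"az":0},
    {"grip":0,"dx":0,"dy":0,"dz":0,"ax":0,"ay":0,"az":0},
    {"grip":0,"dx":0,"dy":0,"dz":0,"ax":0,"ay":0,"az":0},
    {"grip":0,"dx":0,"dy":0,"dz":0,"ax":0,"ay":0,"az":0}
  ]
}}

```text
clock: 5.3
tool_pos: [0.488, 0.1378, 0.0834]
tool_rot: [[0.0, 1.0, 0.003], [1.0, -0.0, 0.0], [0.0, 0.003, -1.0]]
wrist_force: [0.6, 0.0, 6.2]
width: 0.0188
```

Run:
```python
from h import *
s=bot.state();print(s['clock'],s['tool_pos'],s['width'])
for n in('wrist',):
    c=cap(n,n+'4')
    for b in blobs(c,.1085,.118,(.43,.54),(.05,.32),25):print(n,*b)
```

```text
5.3 [0.48796766 0.13784154 0.08337016] 0.01877085324514052
wrist 928 [291.2  45.1] [0.4793 0.2363 0.1117] [0.4792 0.2364] [180. 190. 205.]
wrist 599 [306.5 198.2] [0.4833 0.1872 0.1116] [0.4833 0.1867] [164. 178. 190.]
wrist 1106 [258.5 294.6] [0.4641 0.1475 0.1138] [0.4605 0.1391] [25. 28. 30.]
wrist 1090 [375.8 294.6] [0.5102 0.1475 0.1139] [0.5139 0.1388] [26. 29. 31.]
wrist 434 [317.4 308.3] [0.4872 0.1384 0.111 ] [0.4873 0.1378] [85. 89. 94.]
```

View pics/wrist4.png

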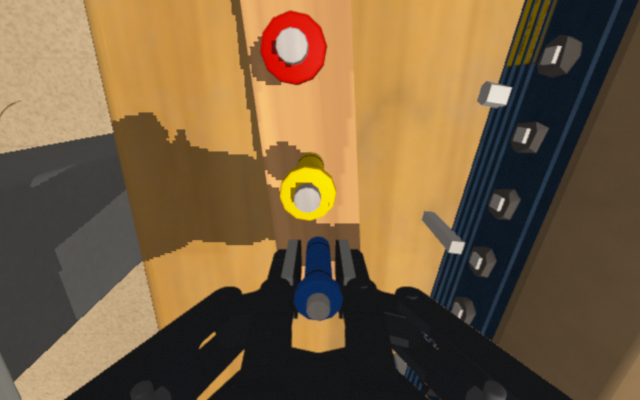

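Call:
{"name": "play_rows", "arguments": {
  "series": [
    {"grip":0,"dx":0,"dy":0,"dz":0,"ax":0,"ay":0,"az":0},
    {"grip":0,"dx":0,"dy":0,"dz":0,"ax":0,"ay":0,"az":0},
    {"grip":0,"dx":0,"dy":0,"dz":0,"ax":0,"ay":0,"az":0},
    {"grip":0,"dx":0,"dy":0,"dz":0,"ax":0,"ay":0,"az":0}
  ]
}}

```text
clock: 5.75
tool_pos: [0.4879, 0.1379, 0.0834]
tool_rot: [[-0.0, 1.0, 0.003], [1.0, 0.0, 0.0], [0.0, 0.003, -1.0]]
wrist_force: [0.1, -0.6, 6.2]
width: 0.019
```

Call:
{"name": "play_rows", "arguments": {
  "series": [
    {"grip":0.4,"dx":0,"dy":0,"dz":0,"ax":0,"ay":0,"az":0},
    {"grip":0.4,"dx":0,"dy":0,"dz":0,"ax":0,"ay":0,"az":0},
    {"grip":0.4,"dx":-1,"dy":-0.5,"dz":4,"ax":0,"ay":0,"az":0},
    {"grip":0.4,"dx":0,"dy":0,"dz":0,"ax":0,"ay":0,"az":0}
  ]
}}

```text
clock: 6.15
tool_pos: [0.4854, 0.1362, 0.0774]
tool_rot: [[0.0, 1.0, -0.002], [1.0, -0.0, -0.0], [-0.0, -0.002, -1.0]]
wrist_force: [0.3, -0.5, -0.1]
width: 0.0339
```

Call:
{"name": "play_rows", "arguments": {
  "series": [
    {"grip":0,"dx":0,"dy":0,"dz":0,"ax":0,"ay":0,"az":0},
    {"grip":0,"dx":0,"dy":0,"dz":0,"ax":0,"ay":0,"az":0},
    {"grip":0,"dx":0,"dy":0,"dz":0,"ax":0,"ay":0,"az":0},
    {"grip":0,"dx":0,"dy":0,"dz":0,"ax":0,"ay":0,"az":0},
    {"grip":0,"dx":0,"dy":0,"dz":0,"ax":0,"ay":0,"az":0},
    {"grip":0,"dx":0,"dy":0,"dz":0,"ax":0,"ay":0,"az":0}
  ]
}}

```text
clock: 6.75
tool_pos: [0.4862, 0.1366, 0.0783]
tool_rot: [[0.0, 1.0, -0.0], [1.0, -0.0, -0.0], [-0.0, -0.0, -1.0]]
wrist_force: [0.6, -0.2, -1.0]
width: 0.0162
```

Call:
{"name": "play_rows", "arguments": {
  "series": [
    {"grip":0,"dx":0,"dy":0,"dz":-5,"ax":0,"ay":0,"az":0},
    {"grip":0,"dx":0,"dy":0,"dz":-15,"ax":0,"ay":0,"az":0},
    {"grip":0,"dx":0,"dy":0,"dz":-20,"ax":0,"ay":0,"az":0},
    {"grip":0,"dx":0,"dy":0,"dz":-25,"ax":0,"ay":0,"az":0},
    {"grip":0,"dx":0,"dy":0,"dz":-30,"ax":0,"ay":0,"az":0},
    {"grip":0,"dx":0,"dy":0,"dz":-30,"ax":0,"ay":0,"az":0},
    {"grip":0,"dx":0,"dy":0,"dz":-20,"ax":0,"ay":0,"az":0},
    {"grip":0,"dx":0,"dy":0,"dz":0,"ax":0,"ay":0,"az":0}
  ]
}}

```text
clock: 7.55
tool_pos: [0.4881, 0.1376, 0.2272]
tool_rot: [[-0.0, 1.0, 0.007], [1.0, 0.0, -0.0], [-0.0, 0.007, -1.0]]
wrist_force: [0.1, 0.6, -1.1]
width: 0.0161
```

Run:
```python
from h import *
s=bot.state();print(s['clock'],s['tool_pos'],s['width'])
c=cap('wrist','wrist5')
for b in blobs(c,s['tool_pos'][2]+.022,s['tool_pos'][2]+.04,(.47,.50),(.11,.16),25):print(*b)
```

```text
7.55 [0.48811171 0.13763999 0.22724078] 0.016055893636156313
2987 [312.9 302.3] [0.4855 0.1432 0.2572] [0.485  0.1387] [60. 42. 30.]
```

View pics/wrist5.png

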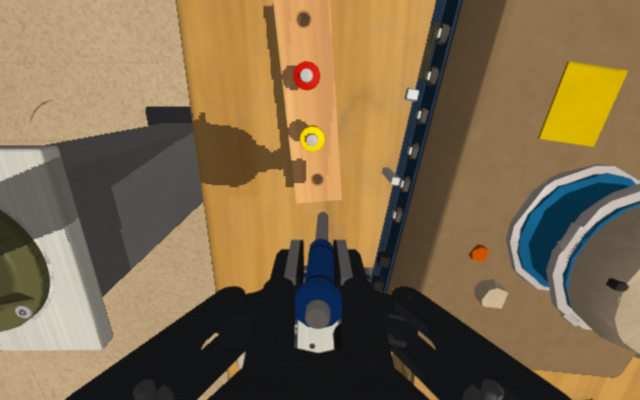

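Blue is held: top at (317,313), foot at about (322,213). I'll measure the rod's tilt from depth slices.

```bash
cat >> h.py <<'E'
def rod(c,t):
    """held rod: shank axis per height slice (nearest visible surface minus radius), relative to tool t"""
    p=cloud(c);q=p[(abs(p[...,0]-t[0])<.012)&(abs(p[...,1]-t[1])<.016)]
    for lo,hi in((-.07,-.06),(-.06,-.05),(-.05,-.04),(-.04,-.03),(.0285,.040)):
        s=q[(q[:,2]-t[2]>lo)&(q[:,2]-t[2]<hi)]
        if len(s)<5: print(lo,'none');continue
        print(lo,len(s),'x mid %.4f mean %.4f'%(((s[:,0].min()+s[:,0].max())/2-t[0]),s[:,0].mean()-t[0]),'y max-4mm %.4f mid %.4f'%(np.percentile(s[:,1],95)-.004-t[1],(s[:,1].min()+s[:,1].max())/2-t[1]),'ztop %.4f'%(np.median(s[:,2])-t[2]))
E
python3 - <<'E'
from h import *
s=bot.state();rod(ld('wrist'),s['tool_pos']);print(s['tool_rot'][:,2])
E
```

```text
-0.07 42 x mid 0.0040 mean 0.0039 y max-4mm 0.0013 mid 0.0041 ztop -0.0635
-0.06 65 x mid 0.0035 mean 0.0038 y max-4mm 0.0014 mid 0.0035 ztop -0.0543
-0.05 76 x mid 0.0033 mean 0.0033 y max-4mm 0.0013 mid 0.0041 ztop -0.0444
-0.04 90 x mid 0.0028 mean 0.0029 y max-4mm 0.0013 mid 0.0039 ztop -0.0346
0.0285 2105 x mid -0.0000 mean 0.0001 y max-4mm 0.0085 mid 0.0010 ztop 0.0305
[ 3.96014955e-03 -6.39269451e-04 -9.99991954e-01]
```

Call:
{"name": "play_rows", "arguments": {
  "series": [
    {"grip":0,"dx":-15,"dy":0,"dz":0,"ax":0,"ay":0,"az":0},
    {"grip":0,"dx":-30,"dy":0,"dz":0,"ax":0,"ay":0,"az":0},
    {"grip":0,"dx":-35,"dy":0,"dz":0,"ax":0,"ay":0,"az":0},
    {"grip":0,"dx":-35,"dy":0,"dz":0,"ax":0,"ay":0,"az":0},
    {"grip":0,"dx":-35,"dy":0,"dz":0,"ax":0,"ay":0,"az":0},
    {"grip":0,"dx":-35,"dy":0,"dz":0,"ax":0,"ay":0,"az":0},
    {"grip":0,"dx":-35,"dy":0,"dz":0,"ax":0,"ay":0,"az":0},
    {"grip":0,"dx":-35,"dy":0,"dz":0,"ax":0,"ay":0,"az":0},
    {"grip":0,"dx":-30,"dy":0,"dz":0,"ax":0,"ay":0,"az":0},
    {"grip":0,"dx":-15,"dy":0,"dz":0,"ax":0,"ay":0,"az":0},
    {"grip":0,"dx":0,"dy":0,"dz":0,"ax":0,"ay":0,"az":0},
    {"grip":0,"dx":0,"dy":0,"dz":0,"ax":0,"ay":0,"az":0},
    {"grip":0,"dx":0,"dy":0,"dz":0,"ax":0,"ay":0,"az":0},
    {"grip":0,"dx":0,"dy":0,"dz":0,"ax":0,"ay":0,"az":0}
  ]
}}

```text
clock: 9.0
tool_pos: [0.4865, -0.1616, 0.2234]
tool_rot: [[-0.003, 1.0, 0.0], [1.0, 0.003, -0.0], [-0.0, 0.0, -1.0]]
wrist_force: [-0.4, -0.3, 0.3]
width: 0.0162
```

Run:
```python
from h import *
s=bot.state();c=cap('wrist','wrist6');print(s['tool_pos'],s['tool_rot'][:,2],s['width']);rod(c,s['tool_pos'])
for b in blobs(c,.099,.107,(.46,.57),(-.26,-.13),25):print(*b)
```

```text
[ 0.4865028  -0.16159279  0.2234252 ] [ 1.02749424e-04 -1.56909607e-04 -9.99999982e-01] 0.0162495412626078
-0.07 55 x mid 0.0026 mean 0.0026 y max-4mm 0.0008 mid 0.0038 ztop -0.0642
-0.06 66 x mid 0.0021 mean 0.0024 y max-4mm 0.0009 mid 0.0035 ztop -0.0545
-0.05 77 x mid 0.0020 mean 0.0020 y max-4mm 0.0010 mid 0.0036 ztop -0.0446
-0.04 92 x mid 0.0016 mean 0.0016 y max-4mm 0.0007 mid 0.0033 ztop -0.0349
0.0285 1106 x mid -0.0000 mean 0.0002 y max-4mm 0.0083 mid 0.0004 ztop 0.0333
324 [317.5 192. ] [ 0.4858 -0.1609  0.0999] [ 0.4858 -0.1614] [114.  58.  23.]
310 [377.5 194.6] [ 0.5404 -0.1632  0.0999] [ 0.5405 -0.1629] [ 52. 128.  25.]
58 [306.9 248.4] [ 0.4756 -0.2187  0.0999] [ 0.4767 -0.2198] [ 10.  12. 145.]
254 [371.6 252.2] [ 0.5388 -0.2228  0.0999] [ 0.5384 -0.223 ] [  1. 171. 210.]
```

View pics/wrist6.png

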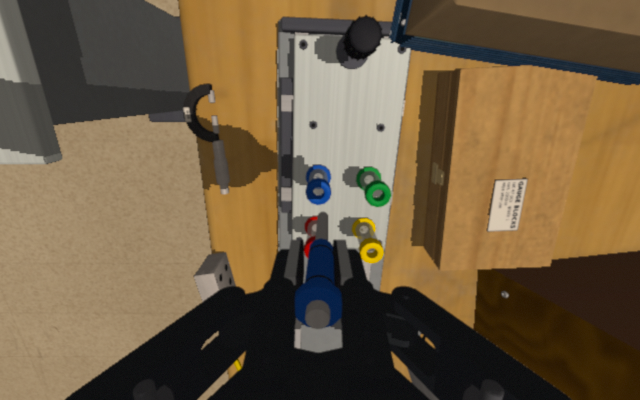

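Call:
{"name": "play_rows", "arguments": {
  "series": [
    {"grip":0,"dx":-0.7,"dy":-3.2,"dz":5,"ax":0,"ay":0,"az":0},
    {"grip":0,"dx":0,"dy":0,"dz":15,"ax":0,"ay":0,"az":0},
    {"grip":0,"dx":0,"dy":0,"dz":15,"ax":0,"ay":0,"az":0},
    {"grip":0,"dx":0,"dy":0,"dz":5,"ax":0,"ay":0,"az":0},
    {"grip":0,"dx":0,"dy":0,"dz":0,"ax":0,"ay":0,"az":0},
    {"grip":0,"dx":0,"dy":0,"dz":0,"ax":0,"ay":0,"az":0},
    {"grip":0,"dx":0,"dy":0,"dz":0,"ax":0,"ay":0,"az":0}
  ]
}}

```text
clock: 9.75
tool_pos: [0.4835, -0.1641, 0.1838]
tool_rot: [[-0.0, 1.0, 0.001], [1.0, 0.0, -0.0], [-0.0, 0.001, -1.0]]
wrist_force: [-0.2, 0.4, -0.3]
width: 0.0162
```

Run:
```python
from h import *
s=bot.state();c=cap('wrist','wrist7');print(s['tool_pos'],s['tool_rot'][:,2],s['width']);rod(c,s['tool_pos'])
for b in blobs(c,.097,.107,(.46,.57),(-.26,-.13),25):print(*b)
im=c['image'][170:340,220:420];cv2.imwrite('pics/w7c.png',cv2.resize(im,None,fx=3.5,fy=3.5,interpolation=cv2.INTER_CUBIC))
```

```text
[ 0.48345195 -0.16412907  0.18375709] [ 8.47076966e-04 -3.10528141e-04 -9.99999593e-01] 0.016153170928779697
-0.07 55 x mid 0.0027 mean 0.0028 y max-4mm 0.0008 mid 0.0033 ztop -0.0643
-0.06 66 x mid 0.0022 mean 0.0024 y max-4mm 0.0007 mid 0.0031 ztop -0.0548
-0.05 80 x mid 0.0020 mean 0.0021 y max-4mm 0.0007 mid 0.0033 ztop -0.0445
-0.04 88 x mid 0.0016 mean 0.0017 y max-4mm 0.0007 mid 0.0031 ztop -0.0351
0.0285 1134 x mid -0.0000 mean 0.0002 y max-4mm 0.0082 mid 0.0004 ztop 0.0333
479 [321.3 202.9] [ 0.4858 -0.1592  0.0996] [ 0.486  -0.1606] [73. 38. 17.]
550 [391.5 207.2] [ 0.5404 -0.1627  0.0997] [ 0.5403 -0.1633] [ 48. 122.  22.]
461 [383.  272.6] [ 0.5383 -0.2223  0.0995] [ 0.5384 -0.2231] [  3. 158. 194.]
```

View pics/w7c.png

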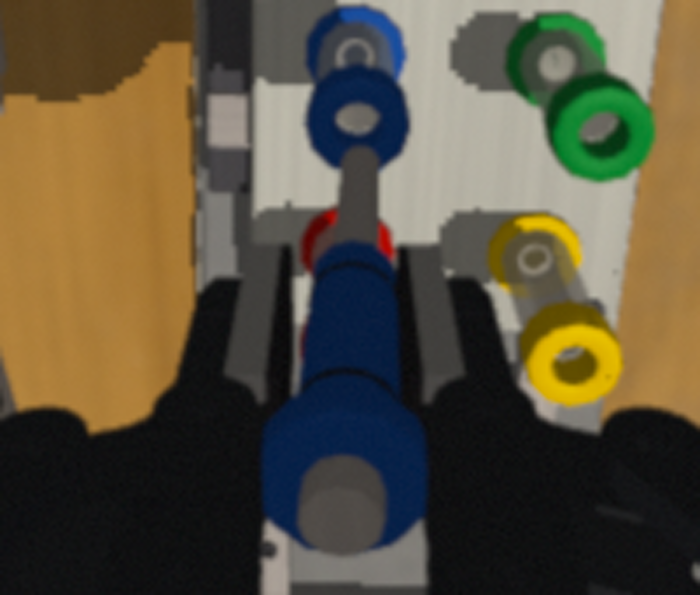

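Call:
{"name": "play_rows", "arguments": {
  "series": [
    {"grip":0,"dx":1.7,"dy":-0.5,"dz":0,"ax":0,"ay":0,"az":0},
    {"grip":0,"dx":0,"dy":0,"dz":4,"ax":0,"ay":0,"az":0},
    {"grip":0,"dx":0,"dy":0,"dz":4,"ax":0,"ay":0,"az":0},
    {"grip":0,"dx":0,"dy":0,"dz":4,"ax":0,"ay":0,"az":0},
    {"grip":0,"dx":0,"dy":0,"dz":4,"ax":0,"ay":0,"az":0},
    {"grip":0,"dx":0,"dy":0,"dz":2,"ax":0,"ay":0,"az":0},
    {"grip":0,"dx":0,"dy":0,"dz":0,"ax":0,"ay":0,"az":0},
    {"grip":0,"dx":0,"dy":0,"dz":0,"ax":0,"ay":0,"az":0}
  ]
}}

```text
clock: 10.6
tool_pos: [0.4826, -0.1624, 0.1653]
tool_rot: [[-0.0, 1.0, 0.0], [1.0, 0.0, -0.0], [-0.0, 0.0, -1.0]]
wrist_force: [-0.8, -0.1, -0.1]
width: 0.016
```

Call:
{"name": "play_rows", "arguments": {
  "series": [
    {"grip":0,"dx":0,"dy":0.3,"dz":5,"ax":0,"ay":0,"az":0},
    {"grip":0,"dx":0,"dy":0.3,"dz":6,"ax":0,"ay":0,"az":0},
    {"grip":0,"dx":0,"dy":0.3,"dz":6,"ax":0,"ay":0,"az":0},
    {"grip":0,"dx":0,"dy":0.3,"dz":6,"ax":0,"ay":0,"az":0},
    {"grip":0,"dx":0,"dy":0,"dz":6,"ax":0,"ay":0,"az":0},
    {"grip":0,"dx":0,"dy":0,"dz":5,"ax":0,"ay":0,"az":0},
    {"grip":0,"dx":0,"dy":0,"dz":0,"ax":0,"ay":0,"az":0},
    {"grip":0,"dx":0,"dy":0,"dz":0,"ax":0,"ay":0,"az":0}
  ]
}}

```text
clock: 11.4
tool_pos: [0.4837, -0.1623, 0.1312]
tool_rot: [[-0.0, 1.0, -0.0], [1.0, 0.0, 0.0], [0.0, -0.0, -1.0]]
wrist_force: [-0.1, 0.1, -1.5]
width: 0.0163
```

Call:
{"name": "play_rows", "arguments": {
  "series": [
    {"grip":0,"dx":0,"dy":0,"dz":4,"ax":0,"ay":0,"az":0},
    {"grip":0,"dx":0,"dy":0,"dz":3,"ax":0,"ay":0,"az":0},
    {"grip":0,"dx":0,"dy":0,"dz":1.5,"ax":0,"ay":0,"az":0},
    {"grip":0,"dx":0,"dy":0,"dz":1,"ax":0,"ay":0,"az":0},
    {"grip":0,"dx":0,"dy":0,"dz":0,"ax":0,"ay":0,"az":0},
    {"grip":0,"dx":0,"dy":0,"dz":0,"ax":0,"ay":0,"az":0}
  ]
}}

```text
clock: 12.0
tool_pos: [0.4837, -0.1624, 0.1219]
tool_rot: [[-0.0, 1.0, -0.0], [1.0, 0.0, -0.0], [-0.0, -0.0, -1.0]]
wrist_force: [-0.7, 0.1, 0.8]
width: 0.0163
```

Call:
{"name": "play_rows", "arguments": {
  "series": [
    {"grip":0,"dx":0,"dy":0,"dz":1,"ax":0,"ay":0,"az":0},
    {"grip":0,"dx":0,"dy":0,"dz":1,"ax":0,"ay":0,"az":0},
    {"grip":0,"dx":0,"dy":0,"dz":0,"ax":0,"ay":0,"az":0},
    {"grip":0,"dx":0,"dy":0,"dz":0,"ax":0,"ay":0,"az":0}
  ]
}}

```text
clock: 12.4
tool_pos: [0.4848, -0.1625, 0.1211]
tool_rot: [[-0.0, 1.0, 0.002], [1.0, 0.0, -0.001], [-0.001, 0.002, -1.0]]
wrist_force: [-1.4, 0.5, 8.0]
width: 0.016
```

Call:
{"name": "play_rows", "arguments": {
  "series": [
    {"grip":0.4,"dx":0,"dy":0,"dz":0,"ax":0,"ay":0,"az":0},
    {"grip":0.4,"dx":0,"dy":0,"dz":0,"ax":0,"ay":0,"az":0},
    {"grip":0.4,"dx":0,"dy":0,"dz":0,"ax":0,"ay":0,"az":0},
    {"grip":0.4,"dx":0,"dy":0,"dz":-5,"ax":0,"ay":0,"az":0},
    {"grip":0.4,"dx":0,"dy":0,"dz":-20,"ax":0,"ay":0,"az":0},
    {"grip":0.4,"dx":0,"dy":0,"dz":-30,"ax":0,"ay":0,"az":0},
    {"grip":0.4,"dx":0,"dy":0,"dz":-30,"ax":0,"ay":0,"az":0},
    {"grip":0.5,"dx":20,"dy":0,"dz":-10,"ax":0,"ay":0,"az":0},
    {"grip":0.5,"dx":38,"dy":0,"dz":0,"ax":0,"ay":0,"az":0},
    {"grip":0.5,"dx":40,"dy":0,"dz":0,"ax":0,"ay":0,"az":0},
    {"grip":0.5,"dx":40,"dy":0,"dz":0,"ax":0,"ay":0,"az":0},
    {"grip":0.5,"dx":40,"dy":0,"dz":0,"ax":0,"ay":0,"az":0},
    {"grip":0.5,"dx":40,"dy":0,"dz":0,"ax":0,"ay":0,"az":0},
    {"grip":0.5,"dx":40,"dy":0,"dz":0,"ax":0,"ay":0,"az":0},
    {"grip":0.5,"dx":40,"dy":0,"dz":0,"ax":0,"ay":0,"az":0},
    {"grip":0.5,"dx":30,"dy":0,"dz":0,"ax":0,"ay":0,"az":0},
    {"grip":0.5,"dx":10,"dy":0,"dz":0,"ax":0,"ay":0,"az":0},
    {"grip":0.5,"dx":0,"dy":0,"dz":0,"ax":0,"ay":0,"az":0},
    {"grip":0.5,"dx":0,"dy":0,"dz":0,"ax":0,"ay":0,"az":0}
  ]
}}

```text
clock: 14.3
tool_pos: [0.4835, 0.1746, 0.2143]
tool_rot: [[0.001, 1.0, -0.001], [1.0, -0.001, -0.001], [-0.001, -0.001, -1.0]]
wrist_force: [0.5, -0.6, -0.4]
width: 0.0428
```

Run:
```python
from h import *
s=bot.state();c=cap('wrist','wrist8');print(s['clock'],s['tool_pos'],s['tool_rot'][:,2],s['width'])
for b in blobs(c,.1085,.12,(.40,.56),(.1,.36),20):print(*b)
t=cap('top','top8')
for b in blobs(t,.14,.17,(.43,.57),(-.27,-.12),4):print('top',*b)
```

```text
14.3 [0.48348279 0.17455615 0.21427449] [-9.13318513e-04 -1.14527657e-03 -9.99998927e-01] 0.042790070415067244
129 [312.8 124.9] [0.4791 0.2367 0.1118] [0.4792 0.2366] [166. 176. 194.]
112 [318.1 186. ] [0.4832 0.1873 0.1115] [0.4835 0.1869] [77. 88. 94.]
top 52 [351.5 184.5] [ 0.4857 -0.1649  0.1536] [ 0.4862 -0.165 ] [177. 142. 125.]
```

Call:
{"name": "play_rows", "arguments": {
  "series": [
    {"grip":0.5,"dx":12,"dy":0,"dz":0,"ax":0,"ay":0,"az":0},
    {"grip":0.45,"dx":0,"dy":0,"dz":30,"ax":0,"ay":0,"az":0},
    {"grip":0.45,"dx":0,"dy":0,"dz":35,"ax":0,"ay":0,"az":0},
    {"grip":0.45,"dx":0,"dy":0,"dz":35,"ax":0,"ay":0,"az":0},
    {"grip":0.45,"dx":0,"dy":0,"dz":25,"ax":0,"ay":0,"az":0},
    {"grip":0.45,"dx":0,"dy":0,"dz":10,"ax":0,"ay":0,"az":0},
    {"grip":0.45,"dx":0,"dy":0,"dz":3,"ax":0,"ay":0,"az":0},
    {"grip":0.45,"dx":0,"dy":0,"dz":0,"ax":0,"ay":0,"az":0},
    {"grip":0.45,"dx":0,"dy":0,"dz":0,"ax":0,"ay":0,"az":0},
    {"grip":0.25,"dx":0,"dy":0,"dz":0,"ax":0,"ay":0,"az":0},
    {"grip":0.25,"dx":0,"dy":0,"dz":0,"ax":0,"ay":0,"az":0}
  ]
}}

```text
clock: 15.5
tool_pos: [0.4843, 0.1877, 0.0776]
tool_rot: [[0.0, 1.0, 0.002], [1.0, -0.0, -0.0], [-0.0, 0.002, -1.0]]
wrist_force: [-0.5, -0.2, 0.4]
width: 0.0216
```

Call:
{"name": "play_rows", "arguments": {
  "series": [
    {"grip":0.25,"dx":0,"dy":0,"dz":1.5,"ax":0,"ay":0,"az":0},
    {"grip":0.25,"dx":0,"dy":0,"dz":0,"ax":0,"ay":0,"az":0},
    {"grip":0,"dx":0,"dy":0,"dz":0,"ax":0,"ay":0,"az":0},
    {"grip":0,"dx":0,"dy":0,"dz":0,"ax":0,"ay":0,"az":0},
    {"grip":0,"dx":0,"dy":0,"dz":0,"ax":0,"ay":0,"az":0},
    {"grip":0,"dx":0,"dy":0,"dz":0,"ax":0,"ay":0,"az":0},
    {"grip":0,"dx":0,"dy":0,"dz":0,"ax":0,"ay":0,"az":0}
  ]
}}

```text
clock: 16.2
tool_pos: [0.4838, 0.1876, 0.0753]
tool_rot: [[0.0, 1.0, 0.0], [1.0, -0.0, -0.0], [-0.0, 0.0, -1.0]]
wrist_force: [-0.3, -0.5, -0.4]
width: 0.016
```

Call:
{"name": "play_rows", "arguments": {
  "series": [
    {"grip":0,"dx":0,"dy":0,"dz":-5,"ax":0,"ay":0,"az":0},
    {"grip":0,"dx":0,"dy":0,"dz":-15,"ax":0,"ay":0,"az":0},
    {"grip":0,"dx":0,"dy":0,"dz":-20,"ax":0,"ay":0,"az":0},
    {"grip":0,"dx":0,"dy":0,"dz":-30,"ax":0,"ay":0,"az":0},
    {"grip":0,"dx":0,"dy":0,"dz":-30,"ax":0,"ay":0,"az":0},
    {"grip":0,"dx":0,"dy":0,"dz":-30,"ax":0,"ay":0,"az":0},
    {"grip":0,"dx":-10,"dy":0,"dz":-25,"ax":0,"ay":0,"az":0},
    {"grip":0,"dx":-25,"dy":5,"dz":-10,"ax":0,"ay":0,"az":0},
    {"grip":0,"dx":-40,"dy":5,"dz":0,"ax":0,"ay":0,"az":0},
    {"grip":0,"dx":-40,"dy":5,"dz":0,"ax":0,"ay":0,"az":0},
    {"grip":0,"dx":-40,"dy":5,"dz":0,"ax":0,"ay":0,"az":0},
    {"grip":0,"dx":-40,"dy":5,"dz":0,"ax":0,"ay":0,"az":0},
    {"grip":0,"dx":-40,"dy":5,"dz":0,"ax":0,"ay":0,"az":0},
    {"grip":0,"dx":-40,"dy":5,"dz":0,"ax":0,"ay":0,"az":0},
    {"grip":0,"dx":-40,"dy":5,"dz":0,"ax":0,"ay":0,"az":0},
    {"grip":0,"dx":-40,"dy":5,"dz":0,"ax":0,"ay":0,"az":0},
    {"grip":0,"dx":-30,"dy":5,"dz":0,"ax":0,"ay":0,"az":0},
    {"grip":0,"dx":-20,"dy":4,"dz":0,"ax":0,"ay":0,"az":0},
    {"grip":0,"dx":-6,"dy":1,"dz":0,"ax":0,"ay":0,"az":0},
    {"grip":0,"dx":0,"dy":0,"dz":0,"ax":0,"ay":0,"az":0}
  ]
}}

```text
clock: 18.2
tool_pos: [0.5389, -0.2228, 0.2406]
tool_rot: [[-0.0, 1.0, 0.0], [1.0, 0.0, 0.001], [0.001, 0.0, -1.0]]
wrist_force: [-0.1, 0.3, -0.7]
width: 0.0159
```

Call:
{"name": "play_rows", "arguments": {
  "series": [
    {"grip":0,"dx":0,"dy":0,"dz":0,"ax":0,"ay":0,"az":0},
    {"grip":0,"dx":0,"dy":0,"dz":0,"ax":0,"ay":0,"az":0}
  ]
}}

```text
clock: 18.4
tool_pos: [0.539, -0.2211, 0.2407]
tool_rot: [[-0.003, 1.0, 0.0], [1.0, 0.003, 0.0], [0.0, 0.0, -1.0]]
wrist_force: [0.4, 0.9, -1.2]
width: 0.0157
```

Run:
```python
from h import *
s=bot.state();c=cap('wrist','wrist9');print(s['clock'],s['tool_pos'],s['tool_rot'][:,2],s['width']);rod(c,s['tool_pos'])
for b in blobs(c,.097,.104,(.46,.57),(-.26,-.13),25):print(*b)
for b in blobs(c,.15,.165,(.46,.57),(-.26,-.13),25):print('hi',*b)
```

```text
18.4 [ 0.5390203  -0.22107544  0.24069231] [ 1.96538527e-04  4.76715412e-05 -9.99999980e-01] 0.015729156306978208
-0.07 38 x mid -0.0003 mean -0.0002 y max-4mm -0.0006 mid 0.0022 ztop -0.0629
-0.06 69 x mid -0.0000 mean -0.0002 y max-4mm -0.0004 mid 0.0016 ztop -0.0545
-0.05 74 x mid -0.0003 mean -0.0001 y max-4mm -0.0005 mid 0.0015 ztop -0.0450
-0.04 101 x mid -0.0003 mean -0.0004 y max-4mm -0.0005 mid 0.0019 ztop -0.0348
0.0285 2229 x mid -0.0000 mean -0.0003 y max-4mm 0.0080 mid 0.0004 ztop 0.0308
268 [265.4 121.2] [ 0.4914 -0.1596  0.0997] [ 0.4889 -0.1613] [139.  69.  23.]
433 [321.6 125.7] [ 0.5418 -0.1633  0.0997] [ 0.5418 -0.1638] [ 55. 134.  29.]
364 [262.3 186.4] [ 0.485  -0.2207  0.0996] [ 0.4845 -0.2211] [14. 16. 89.]
355 [318.7 188.6] [ 0.5395 -0.2228  0.0996] [ 0.5398 -0.223 ] [  6. 157. 189.]
hi 214 [245.8 131.6] [ 0.4864 -0.1622  0.1541] [ 0.4871 -0.1641] [145. 131. 127.]
```

Call:
{"name": "play_rows", "arguments": {
  "series": [
    {"grip":0,"dx":0,"dy":0.9,"dz":10,"ax":0,"ay":0,"az":0},
    {"grip":0,"dx":0,"dy":0,"dz":20,"ax":0,"ay":0,"az":0},
    {"grip":0,"dx":0,"dy":0,"dz":20,"ax":0,"ay":0,"az":0},
    {"grip":0,"dx":0,"dy":0,"dz":8,"ax":0,"ay":0,"az":0},
    {"grip":0,"dx":0,"dy":0,"dz":0,"ax":0,"ay":0,"az":0},
    {"grip":0,"dx":0,"dy":0,"dz":0,"ax":0,"ay":0,"az":0},
    {"grip":0,"dx":0,"dy":0,"dz":0,"ax":0,"ay":0,"az":0},
    {"grip":0,"dx":0,"dy":0,"dz":0,"ax":0,"ay":0,"az":0}
  ]
}}

```text
clock: 19.25
tool_pos: [0.5402, -0.2235, 0.1833]
tool_rot: [[0.0, 1.0, 0.001], [1.0, -0.0, -0.001], [-0.001, 0.001, -1.0]]
wrist_force: [0.2, 0.1, -1.1]
width: 0.0159
```

Run:
```python
from h import *
s=bot.state();c=cap('wrist','wrist10');print(s['clock'],s['tool_pos'],s['tool_rot'][:,2],s['width']);rod(c,s['tool_pos'])
for b in blobs(c,.097,.104,(.46,.57),(-.26,-.13),25):print(*b)
im=c['image'][130:320,230:410];cv2.imwrite('pics/w10c.png',cv2.resize(im,None,fx=3,fy=3,interpolation=cv2.INTER_CUBIC))
```

```text
19.25 [ 0.54019132 -0.2235267   0.18326913] [ 1.43118446e-03 -8.72658741e-04 -9.99998595e-01] 0.01585590616467902
-0.07 39 x mid -0.0002 mean -0.0002 y max-4mm -0.0007 mid 0.0019 ztop -0.0633
-0.06 65 x mid 0.0000 mean -0.0003 y max-4mm -0.0006 mid 0.0017 ztop -0.0553
-0.05 78 x mid -0.0002 mean -0.0000 y max-4mm -0.0005 mid 0.0015 ztop -0.0446
-0.04 99 x mid -0.0003 mean -0.0002 y max-4mm -0.0006 mid 0.0020 ztop -0.0349
0.0285 2238 x mid 0.0000 mean -0.0003 y max-4mm 0.0080 mid 0.0004 ztop 0.0307
467 [248.4 125.4] [ 0.4909 -0.1599  0.0998] [ 0.4881 -0.1616] [137.  67.  21.]
690 [320.6 130.1] [ 0.5419 -0.1632  0.0997] [ 0.5418 -0.1638] [ 54. 133.  26.]
559 [247.2 205.7] [ 0.4851 -0.2207  0.0996] [ 0.4847 -0.2211] [11. 13. 88.]
474 [317.6 206.3] [ 0.5397 -0.2212  0.0995] [ 0.5396 -0.2229] [  6.  93. 115.]
```

Call:
{"name": "play_rows", "arguments": {
  "series": [
    {"grip":0,"dx":1.2,"dy":-0.3,"dz":2,"ax":0,"ay":0,"az":0},
    {"grip":0,"dx":0,"dy":0,"dz":4,"ax":0,"ay":0,"az":0},
    {"grip":0,"dx":0,"dy":0,"dz":4,"ax":0,"ay":0,"az":0},
    {"grip":0,"dx":0,"dy":0,"dz":4,"ax":0,"ay":0,"az":0},
    {"grip":0,"dx":0,"dy":0,"dz":4,"ax":0,"ay":0,"az":0},
    {"grip":0,"dx":0,"dy":0,"dz":2,"ax":0,"ay":0,"az":0},
    {"grip":0,"dx":0,"dy":0,"dz":0,"ax":0,"ay":0,"az":0},
    {"grip":0,"dx":0,"dy":0,"dz":0,"ax":0,"ay":0,"az":0}
  ]
}}

```text
clock: 20.1
tool_pos: [0.5394, -0.2222, 0.1623]
tool_rot: [[-0.0, 1.0, 0.0], [1.0, 0.0, -0.0], [-0.0, 0.0, -1.0]]
wrist_force: [0.2, 1.3, -0.2]
width: 0.0162
```

Call:
{"name": "play_rows", "arguments": {
  "series": [
    {"grip":0,"dx":0,"dy":0,"dz":5,"ax":0,"ay":0,"az":0},
    {"grip":0,"dx":0,"dy":0,"dz":6,"ax":0,"ay":0,"az":0},
    {"grip":0,"dx":0,"dy":0,"dz":6,"ax":0,"ay":0,"az":0},
    {"grip":0,"dx":0,"dy":0,"dz":6,"ax":0,"ay":0,"az":0},
    {"grip":0,"dx":0,"dy":0,"dz":6,"ax":0,"ay":0,"az":0},
    {"grip":0,"dx":0,"dy":0,"dz":5,"ax":0,"ay":0,"az":0},
    {"grip":0,"dx":0,"dy":0,"dz":3,"ax":0,"ay":0,"az":0},
    {"grip":0,"dx":0,"dy":0,"dz":2,"ax":0,"ay":0,"az":0},
    {"grip":0,"dx":0,"dy":0,"dz":0,"ax":0,"ay":0,"az":0},
    {"grip":0,"dx":0,"dy":0,"dz":0,"ax":0,"ay":0,"az":0}
  ]
}}

```text
clock: 21.1
tool_pos: [0.5395, -0.2222, 0.1235]
tool_rot: [[-0.0, 1.0, 0.0], [1.0, 0.0, -0.0], [-0.0, 0.0, -1.0]]
wrist_force: [0.9, -0.2, -1.4]
width: 0.016
```

Call:
{"name": "play_rows", "arguments": {
  "series": [
    {"grip":0,"dx":0,"dy":0,"dz":3,"ax":0,"ay":0,"az":0},
    {"grip":0,"dx":0,"dy":0,"dz":1.5,"ax":0,"ay":0,"az":0},
    {"grip":0,"dx":0,"dy":0,"dz":1,"ax":0,"ay":0,"az":0},
    {"grip":0,"dx":0,"dy":0,"dz":1,"ax":0,"ay":0,"az":0},
    {"grip":0,"dx":0,"dy":0,"dz":0,"ax":0,"ay":0,"az":0},
    {"grip":0,"dx":0,"dy":0,"dz":0,"ax":0,"ay":0,"az":0}
  ]
}}

```text
clock: 21.7
tool_pos: [0.5403, -0.2225, 0.1184]
tool_rot: [[0.0, 1.0, 0.002], [1.0, -0.0, -0.001], [-0.001, 0.002, -1.0]]
wrist_force: [-1.1, 0.4, 7.4]
width: 0.0159
```

Call:
{"name": "play_rows", "arguments": {
  "series": [
    {"grip":0.4,"dx":0,"dy":0,"dz":0,"ax":0,"ay":0,"az":0},
    {"grip":0.4,"dx":0,"dy":0,"dz":0,"ax":0,"ay":0,"az":0},
    {"grip":0.4,"dx":0,"dy":0,"dz":0,"ax":0,"ay":0,"az":0},
    {"grip":0.4,"dx":0,"dy":0,"dz":-5,"ax":0,"ay":0,"az":0},
    {"grip":0.4,"dx":0,"dy":0,"dz":-20,"ax":0,"ay":0,"az":0},
    {"grip":0.4,"dx":0,"dy":0,"dz":-30,"ax":0,"ay":0,"az":0},
    {"grip":0.4,"dx":0,"dy":0,"dz":-35,"ax":0,"ay":0,"az":0},
    {"grip":0.5,"dx":15,"dy":-3,"dz":-15,"ax":0,"ay":0,"az":0},
    {"grip":0.5,"dx":38,"dy":-6,"dz":0,"ax":0,"ay":0,"az":0},
    {"grip":0.5,"dx":40,"dy":-6,"dz":0,"ax":0,"ay":0,"az":0},
    {"grip":0.5,"dx":44,"dy":-6,"dz":0,"ax":0,"ay":0,"az":0},
    {"grip":0.5,"dx":44,"dy":-6,"dz":0,"ax":0,"ay":0,"az":0},
    {"grip":0.5,"dx":44,"dy":-6,"dz":0,"ax":0,"ay":0,"az":0},
    {"grip":0.5,"dx":44,"dy":-6,"dz":0,"ax":0,"ay":0,"az":0},
    {"grip":0.5,"dx":44,"dy":-6,"dz":0,"ax":0,"ay":0,"az":0},
    {"grip":0.5,"dx":44,"dy":-6,"dz":0,"ax":0,"ay":0,"az":0},
    {"grip":0.5,"dx":40,"dy":-6,"dz":0,"ax":0,"ay":0,"az":0},
    {"grip":0.5,"dx":30,"dy":0,"dz":0,"ax":0,"ay":0,"az":0},
    {"grip":0.5,"dx":14,"dy":0,"dz":0,"ax":0,"ay":0,"az":0},
    {"grip":0.5,"dx":0,"dy":0,"dz":0,"ax":0,"ay":0,"az":0}
  ]
}}

```text
clock: 23.7
tool_pos: [0.4813, 0.2217, 0.2221]
tool_rot: [[-0.005, 1.0, -0.0], [1.0, 0.005, 0.002], [0.002, -0.0, -1.0]]
wrist_force: [0.5, -0.3, 1.1]
width: 0.0426
```

Call:
{"name": "play_rows", "arguments": {
  "series": [
    {"grip":0.5,"dx":0,"dy":0,"dz":0,"ax":0,"ay":0,"az":0},
    {"grip":0.5,"dx":0,"dy":0,"dz":0,"ax":0,"ay":0,"az":0}
  ]
}}

```text
clock: 23.9
tool_pos: [0.4827, 0.2172, 0.2216]
tool_rot: [[0.002, 1.0, -0.0], [1.0, -0.002, -0.001], [-0.001, -0.0, -1.0]]
wrist_force: [0.1, -0.8, -0.3]
width: 0.0426
```

Run:
```python
from h import *
s=bot.state();c=cap('wrist','wrist11');print(s['clock'],s['tool_pos'],s['tool_rot'][:,2],s['width'])
for b in blobs(c,.1085,.12,(.40,.56),(.1,.36),20):print(*b)
t=cap('top','top11')
for b in blobs(t,.14,.17,(.43,.57),(-.27,-.12),4):print('top',*b)
```

```text
23.9 [0.48272885 0.21721471 0.22164796] [-7.73276463e-05 -1.10585744e-03 -9.99999386e-01] 0.0426186006420173
108 [314.  175.4] [0.4791 0.2371 0.1116] [0.4791 0.2366] [128. 136. 150.]
top 54 [374.2 164.6] [ 0.5398 -0.226   0.1522] [ 0.5403 -0.2259] [114. 214. 233.]
top 54 [351.4 184.2] [ 0.4866 -0.1647  0.1522] [ 0.4883 -0.1655] [179. 141. 123.]
```

Call:
{"name": "play_rows", "arguments": {
  "series": [
    {"grip":0.45,"dx":18,"dy":-3.5,"dz":0,"ax":0,"ay":0,"az":0},
    {"grip":0.45,"dx":0,"dy":0,"dz":30,"ax":0,"ay":0,"az":0},
    {"grip":0.45,"dx":0,"dy":0,"dz":40,"ax":0,"ay":0,"az":0},
    {"grip":0.45,"dx":0,"dy":0,"dz":35,"ax":0,"ay":0,"az":0},
    {"grip":0.45,"dx":0,"dy":0,"dz":25,"ax":0,"ay":0,"az":0},
    {"grip":0.45,"dx":0,"dy":0,"dz":10,"ax":0,"ay":0,"az":0},
    {"grip":0.45,"dx":0,"dy":0,"dz":3,"ax":0,"ay":0,"az":0},
    {"grip":0.45,"dx":0,"dy":0,"dz":0,"ax":0,"ay":0,"az":0},
    {"grip":0.25,"dx":0,"dy":0,"dz":0,"ax":0,"ay":0,"az":0},
    {"grip":0.25,"dx":0,"dy":0,"dz":0,"ax":0,"ay":0,"az":0}
  ]
}}

```text
clock: 25.0
tool_pos: [0.4798, 0.2371, 0.0801]
tool_rot: [[0.0, 1.0, 0.002], [1.0, -0.0, 0.0], [0.0, 0.002, -1.0]]
wrist_force: [0.1, -0.5, 0.3]
width: 0.0214
```

Call:
{"name": "play_rows", "arguments": {
  "series": [
    {"grip":0.25,"dx":0,"dy":0,"dz":3,"ax":0,"ay":0,"az":0},
    {"grip":0.25,"dx":0,"dy":0,"dz":0,"ax":0,"ay":0,"az":0},
    {"grip":0.25,"dx":0,"dy":0,"dz":0,"ax":0,"ay":0,"az":0},
    {"grip":0,"dx":0,"dy":0,"dz":0,"ax":0,"ay":0,"az":0},
    {"grip":0,"dx":0,"dy":0,"dz":0,"ax":0,"ay":0,"az":0},
    {"grip":0,"dx":0,"dy":0,"dz":0,"ax":0,"ay":0,"az":0},
    {"grip":0,"dx":0,"dy":0,"dz":0,"ax":0,"ay":0,"az":0},
    {"grip":0,"dx":0,"dy":0,"dz":0,"ax":0,"ay":0,"az":0}
  ]
}}

```text
clock: 25.8
tool_pos: [0.4789, 0.2368, 0.0758]
tool_rot: [[-0.0, 1.0, 0.0], [1.0, 0.0, -0.0], [-0.0, 0.0, -1.0]]
wrist_force: [0.3, 0.1, -0.0]
width: 0.0161
```

Call:
{"name": "play_rows", "arguments": {
  "series": [
    {"grip":0,"dx":0,"dy":0,"dz":-5,"ax":0,"ay":0,"az":0},
    {"grip":0,"dx":0,"dy":0,"dz":-15,"ax":0,"ay":0,"az":0},
    {"grip":0,"dx":0,"dy":0,"dz":-20,"ax":0,"ay":0,"az":0},
    {"grip":0,"dx":0,"dy":0,"dz":-30,"ax":0,"ay":0,"az":0},
    {"grip":0,"dx":0,"dy":0,"dz":-30,"ax":0,"ay":0,"az":0},
    {"grip":0,"dx":0,"dy":0,"dz":-30,"ax":0,"ay":0,"az":0},
    {"grip":0,"dx":-10,"dy":0,"dz":-30,"ax":0,"ay":0,"az":0},
    {"grip":0,"dx":-25,"dy":0,"dz":-10,"ax":0,"ay":0,"az":0},
    {"grip":0,"dx":-40,"dy":1,"dz":0,"ax":0,"ay":0,"az":0},
    {"grip":0,"dx":-40,"dy":1,"dz":0,"ax":0,"ay":0,"az":0},
    {"grip":0,"dx":-45,"dy":1,"dz":0,"ax":0,"ay":0,"az":0},
    {"grip":0,"dx":-45,"dy":1,"dz":0,"ax":0,"ay":0,"az":0},
    {"grip":0,"dx":-45,"dy":1,"dz":0,"ax":0,"ay":0,"az":0},
    {"grip":0,"dx":-45,"dy":1,"dz":0,"ax":0,"ay":0,"az":0},
    {"grip":0,"dx":-45,"dy":0,"dz":0,"ax":0,"ay":0,"az":0},
    {"grip":0,"dx":-45,"dy":0,"dz":0,"ax":0,"ay":0,"az":0},
    {"grip":0,"dx":-40,"dy":0,"dz":0,"ax":0,"ay":0,"az":0},
    {"grip":0,"dx":-25,"dy":0,"dz":0,"ax":0,"ay":0,"az":0},
    {"grip":0,"dx":-8,"dy":0,"dz":0,"ax":0,"ay":0,"az":0},
    {"grip":0,"dx":0,"dy":0,"dz":0,"ax":0,"ay":0,"az":0}
  ]
}}

```text
clock: 27.8
tool_pos: [0.4848, -0.2213, 0.2463]
tool_rot: [[0.001, 1.0, 0.0], [1.0, -0.001, 0.001], [0.001, 0.0, -1.0]]
wrist_force: [0.9, 0.4, -0.6]
width: 0.0161
```

Call:
{"name": "play_rows", "arguments": {
  "series": [
    {"grip":0,"dx":0,"dy":0,"dz":10,"ax":0,"ay":0,"az":0},
    {"grip":0,"dx":0,"dy":0,"dz":20,"ax":0,"ay":0,"az":0},
    {"grip":0,"dx":0,"dy":0,"dz":20,"ax":0,"ay":0,"az":0},
    {"grip":0,"dx":0,"dy":0,"dz":8,"ax":0,"ay":0,"az":0},
    {"grip":0,"dx":0,"dy":0,"dz":0,"ax":0,"ay":0,"az":0},
    {"grip":0,"dx":0,"dy":0,"dz":0,"ax":0,"ay":0,"az":0},
    {"grip":0,"dx":0,"dy":0,"dz":0,"ax":0,"ay":0,"az":0},
    {"grip":0,"dx":0,"dy":0,"dz":0,"ax":0,"ay":0,"az":0}
  ]
}}

```text
clock: 28.6
tool_pos: [0.4853, -0.2213, 0.1887]
tool_rot: [[-0.0, 1.0, 0.001], [1.0, 0.0, -0.001], [-0.001, 0.001, -1.0]]
wrist_force: [0.8, -0.5, -0.9]
width: 0.0163
```

Run:
```python
from h import *
s=bot.state();c=cap('wrist','wrist12');print(s['clock'],s['tool_pos'],s['tool_rot'][:,2],s['width']);rod(c,s['tool_pos'])
for b in blobs(c,.097,.104,(.46,.57),(-.26,-.13),25):print(*b)
for b in blobs(c,.15,.165,(.46,.57),(-.26,-.13),25):print('hi',*b)
```

```text
28.6 [ 0.48534138 -0.22126145  0.18869323] [ 1.24753535e-03 -9.33978202e-04 -9.99998786e-01] 0.0163478515342852
-0.07 40 x mid 0.0016 mean 0.0015 y max-4mm -0.0000 mid 0.0021 ztop -0.0631
-0.06 73 x mid 0.0015 mean 0.0016 y max-4mm -0.0001 mid 0.0022 ztop -0.0547
-0.05 80 x mid 0.0011 mean 0.0013 y max-4mm -0.0001 mid 0.0023 ztop -0.0448
-0.04 91 x mid 0.0010 mean 0.0010 y max-4mm 0.0001 mid 0.0023 ztop -0.0347
0.0285 2199 x mid -0.0000 mean -0.0002 y max-4mm 0.0081 mid 0.0003 ztop 0.0304
214 [322.2 119.9] [ 0.4882 -0.1543  0.0996] [ 0.4878 -0.1562] [134.  69.  26.]
652 [395.7 132.5] [ 0.5419 -0.1633  0.0997] [ 0.5421 -0.1635] [ 53. 131.  28.]
467 [317.7 204.5] [ 0.485  -0.2196  0.0996] [ 0.4852 -0.2208] [12. 15. 91.]
334 [384.4 204.5] [ 0.5379 -0.2195  0.0999] [ 0.54  -0.223] [  4. 136. 165.]
hi 372 [319.9 143.2] [ 0.4861 -0.1624  0.154 ] [ 0.4856 -0.1632] [151. 135. 128.]
hi 290 [405.4 240.2] [ 0.5393 -0.2223  0.154 ] [ 0.5401 -0.2242] [100. 141. 156.]
hi 126 [320.  236.5] [ 0.4863 -0.2183  0.1568] [ 0.4864 -0.2188] [65. 68. 73.]
```

Call:
{"name": "play_rows", "arguments": {
  "series": [
    {"grip":0,"dx":0.3,"dy":-1.7,"dz":3,"ax":0,"ay":0,"az":0},
    {"grip":0,"dx":0,"dy":0,"dz":5,"ax":0,"ay":0,"az":0},
    {"grip":0,"dx":0,"dy":0,"dz":5,"ax":0,"ay":0,"az":0},
    {"grip":0,"dx":0,"dy":0,"dz":4,"ax":0,"ay":0,"az":0},
    {"grip":0,"dx":0,"dy":0,"dz":4,"ax":0,"ay":0,"az":0},
    {"grip":0,"dx":0,"dy":0,"dz":4,"ax":0,"ay":0,"az":0},
    {"grip":0,"dx":0,"dy":0,"dz":0,"ax":0,"ay":0,"az":0},
    {"grip":0,"dx":0,"dy":0,"dz":0,"ax":0,"ay":0,"az":0}
  ]
}}

```text
clock: 29.45
tool_pos: [0.4832, -0.2208, 0.1628]
tool_rot: [[-0.0, 1.0, -0.0], [1.0, 0.0, 0.0], [0.0, -0.0, -1.0]]
wrist_force: [-0.5, 0.0, -0.9]
width: 0.0162
```

Call:
{"name": "play_rows", "arguments": {
  "series": [
    {"grip":0,"dx":0,"dy":0.2,"dz":5,"ax":0,"ay":0,"az":0},
    {"grip":0,"dx":0,"dy":0.2,"dz":6,"ax":0,"ay":0,"az":0},
    {"grip":0,"dx":0,"dy":0.2,"dz":6,"ax":0,"ay":0,"az":0},
    {"grip":0,"dx":0,"dy":0.2,"dz":6,"ax":0,"ay":0,"az":0},
    {"grip":0,"dx":0,"dy":0,"dz":6,"ax":0,"ay":0,"az":0},
    {"grip":0,"dx":0,"dy":0,"dz":5,"ax":0,"ay":0,"az":0},
    {"grip":0,"dx":0,"dy":0,"dz":3,"ax":0,"ay":0,"az":0},
    {"grip":0,"dx":0,"dy":0,"dz":2,"ax":0,"ay":0,"az":0},
    {"grip":0,"dx":0,"dy":0,"dz":0,"ax":0,"ay":0,"az":0},
    {"grip":0,"dx":0,"dy":0,"dz":0,"ax":0,"ay":0,"az":0}
  ]
}}

```text
clock: 30.45
tool_pos: [0.4841, -0.2209, 0.124]
tool_rot: [[0.0, 1.0, 0.0], [1.0, -0.0, -0.0], [-0.0, 0.0, -1.0]]
wrist_force: [0.9, -0.1, -0.0]
width: 0.0158
```

Call:
{"name": "play_rows", "arguments": {
  "series": [
    {"grip":0,"dx":0,"dy":0,"dz":2.5,"ax":0,"ay":0,"az":0},
    {"grip":0,"dx":0,"dy":0,"dz":1.5,"ax":0,"ay":0,"az":0},
    {"grip":0,"dx":0,"dy":0,"dz":1,"ax":0,"ay":0,"az":0},
    {"grip":0,"dx":0,"dy":0,"dz":1,"ax":0,"ay":0,"az":0},
    {"grip":0,"dx":0,"dy":0,"dz":0,"ax":0,"ay":0,"az":0},
    {"grip":0,"dx":0,"dy":0,"dz":0,"ax":0,"ay":0,"az":0}
  ]
}}

```text
clock: 31.05
tool_pos: [0.4847, -0.2213, 0.1191]
tool_rot: [[0.0, 1.0, 0.001], [1.0, -0.0, -0.001], [-0.001, 0.001, -1.0]]
wrist_force: [-0.6, 0.2, 6.7]
width: 0.016
```

Call:
{"name": "play_rows", "arguments": {
  "series": [
    {"grip":0.4,"dx":0,"dy":0,"dz":0,"ax":0,"ay":0,"az":0},
    {"grip":0.4,"dx":0,"dy":0,"dz":0,"ax":0,"ay":0,"az":0},
    {"grip":0.4,"dx":0,"dy":0,"dz":0,"ax":0,"ay":0,"az":0},
    {"grip":0.4,"dx":0,"dy":0,"dz":-5,"ax":0,"ay":0,"az":0},
    {"grip":0.4,"dx":0,"dy":0,"dz":-20,"ax":0,"ay":0,"az":0},
    {"grip":0.4,"dx":0,"dy":0,"dz":-30,"ax":0,"ay":0,"az":0},
    {"grip":0.4,"dx":0,"dy":0,"dz":-35,"ax":0,"ay":0,"az":0},
    {"grip":0.5,"dx":15,"dy":3,"dz":-20,"ax":0,"ay":0,"az":0},
    {"grip":0.5,"dx":30,"dy":6,"dz":0,"ax":0,"ay":0,"az":0},
    {"grip":0.5,"dx":30,"dy":6,"dz":0,"ax":0,"ay":0,"az":0},
    {"grip":0.5,"dx":30,"dy":6,"dz":0,"ax":0,"ay":0,"az":0},
    {"grip":0.5,"dx":15,"dy":6,"dz":0,"ax":0,"ay":0,"az":0},
    {"grip":0.5,"dx":0,"dy":0,"dz":0,"ax":0,"ay":0,"az":0},
    {"grip":0.5,"dx":0,"dy":0,"dz":0,"ax":0,"ay":0,"az":0},
    {"grip":0.5,"dx":0,"dy":0,"dz":0,"ax":0,"ay":0,"az":0}
  ]
}}

```text
clock: 32.55
tool_pos: [0.5105, -0.1026, 0.2277]
tool_rot: [[0.002, 1.0, -0.001], [1.0, -0.002, -0.001], [-0.001, -0.001, -1.0]]
wrist_force: [0.4, 0.0, -0.2]
width: 0.0428
```

Run:
```python
from h import *
s=bot.state();c=cap('wrist','wrist13');print(s['clock'],s['tool_pos'],s['tool_rot'][:,2],s['width'])
for b in blobs(c,.10,.165,(.45,.58),(-.27,-.0),25):print(*b)
for b in blobs(c,.15,.165,(.45,.58),(-.27,-.12),15):print('hi',*b)
for b in blobs(c,.124,.134,(.45,.58),(-.08,-.0),15):print('knob',*b)
p=cloud(c);m=(p[...,2]>.155)&(p[...,2]<.175)&(p[...,1]<-.3);print('probe pts',m.sum())
t=cap('top','top13')
for b in blobs(t,.14,.17,(.43,.57),(-.27,-.12),4):print('top',*b)
for b in blobs(t,.12,.14,(.43,.57),(-.08,0),4):print('topknob',*b)
p=cloud(t);m=(p[...,2]>.14)&(p[...,2]<.3)&(p[...,1]<-.3)&(p[...,1]>-.5)&(p[...,0]<.75)&(p[...,0]>.45)
for v,u in np.argwhere(m)[::12]:print((u,v),p[v,u].round(3),t['image'][v,u])
sc=cap('scene','scene13')
im=sc['image'][100:230,290:420];cv2.imwrite('pics/s13.png',cv2.resize(im,None,fx=4.5,fy=4.5,interpolation=cv2.INTER_CUBIC))
```

```text
32.55 [ 0.51051172 -0.10257212  0.22766723] [-5.14958195e-04 -5.54715781e-04 -9.99999714e-01] 0.04276058775529207
2113 [393.9  91.1] [ 0.5666 -0.0163  0.1235] [ 0.5659 -0.0181] [47. 68. 85.]
811 [330.  120.2] [ 0.5195 -0.037   0.1238] [ 0.5197 -0.0377] [38. 37. 39.]
861 [291.9 265.8] [ 0.4875 -0.158   0.136 ] [ 0.4879 -0.1613] [105.  63.  37.]
859 [291.9 319.6] [ 0.4856 -0.2167  0.1352] [ 0.4852 -0.2201] [ 27.  31. 114.]
876 [350.4 321. ] [ 0.5403 -0.2189  0.1347] [ 0.5408 -0.222 ] [ 21. 114. 137.]
hi 162 [289.3 280.5] [ 0.4868 -0.1608  0.1542] [ 0.487  -0.1638] [126. 119. 118.]
hi 154 [290.4 336.1] [ 0.4857 -0.2188  0.1536] [ 0.4855 -0.2195] [ 90.  96. 141.]
hi 145 [352.8 338.2] [ 0.5406 -0.2211  0.1538] [ 0.5412 -0.2213] [ 91. 130. 144.]
knob 489 [397.1  90. ] [ 0.5679 -0.0154  0.1291] [ 0.571  -0.0141] [41. 60. 76.]
knob 593 [330.2 120.7] [ 0.5196 -0.0373  0.125 ] [ 0.5199 -0.0377] [37. 35. 37.]
probe pts 0
top 52 [374.3 164.1] [ 0.5409 -0.2261  0.153 ] [ 0.5427 -0.2264] [115. 211. 231.]
top 54 [373.6 184.6] [ 0.4855 -0.2231  0.1532] [ 0.486  -0.2232] [107. 118. 205.]
topknob 48 [
[... 3943 characters left out ...]
 0.513 -0.394  0.225] [146 154 154]
(np.int64(447), np.int64(169)) [ 0.509 -0.394  0.234] [167 161 156]
(np.int64(449), np.int64(170)) [ 0.502 -0.393  0.253] [48 48 48]
(np.int64(440), np.int64(172)) [ 0.506 -0.382  0.213] [101  98  96]
(np.int64(440), np.int64(173)) [ 0.503 -0.382  0.214] [67 48 38]
(np.int64(439), np.int64(174)) [ 0.502 -0.381  0.209] [62 51 45]
(np.int64(451), np.int64(174)) [ 0.498 -0.406  0.224] [113  95  85]
(np.int64(447), np.int64(175)) [ 0.495 -0.395  0.228] [84 74 68]
(np.int64(443), np.int64(176)) [ 0.492 -0.385  0.228] [123  78  44]
(np.int64(443), np.int64(177)) [ 0.491 -0.386  0.224] [101  63  35]
(np.int64(444), np.int64(178)) [ 0.489 -0.389  0.221] [87 54 29]
```

View pics/s13.png

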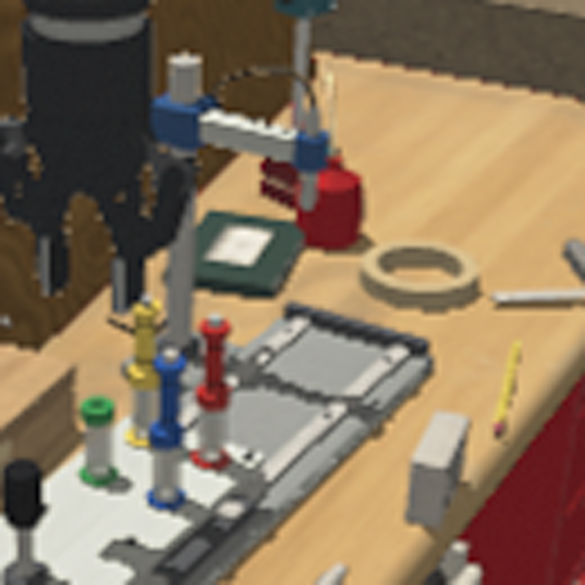

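Run:
```python
from h import *
np.set_printoptions(precision=4,suppress=True)
c=ld('wrist');p=cloud(c)
m=(p[...,2]>.06)&(p[...,2]<.3)&(p[...,1]>-.12)&(p[...,1]<.06)&(p[...,0]>.537)&(p[...,0]<.62)
q=p[m]
for a in np.arange(-.12,.06,.015):
    r=q[(q[:,1]>a)&(q[:,1]<a+.015)]
    if len(r)>5: print('y %.3f'%a,'xmin %.4f'%np.percentile(r[:,0],2),'zmax %.4f'%r[:,2].max())
m=(p[...,2]>.118)&(abs(p[...,0]-.52)<.02)&(abs(p[...,1]+.038)<.02)
k=p[m];print('knob',k.min(0),k.max(0),np.median(k,0))
s=dict(np.load('last_scene.npz'));ps=cloud(s)
for u,v in((358,144),(358,142),(358,139)):print('tip',P(s,u,v),s['image'][v,u])
print('tip atz',atz(s,357.9,145,.165))
m=(ps[...,2]>.158)&(ps[...,2]<.2)&(abs(ps[...,0]-.5)<.03)&(abs(ps[...,1]+.39)<.03)
k=ps[m];print(len(k),k.mean(0),k.min(0),k.max(0))
for lo in np.arange(.155,.215,.006):
    r=k[(k[:,2]>=lo)&(k[:,2]<lo+.006)]
    if len(r):print('%.3f'%lo,len(r),r.mean(0))
for n in('red','blue','yel'):pass
print([ (b[2],b[3],b[4]) for b in blobs(s,.15,.165,(.45,.58),(-.27,-.12),8)])
```

```text
y -0.120 xmin 0.5468 zmax 0.2910
y -0.105 xmin 0.5378 zmax 0.3000
y -0.090 xmin 0.5371 zmax 0.2999
y -0.045 xmin 0.5540 zmax 0.1322
y -0.030 xmin 0.5538 zmax 0.1392
y -0.015 xmin 0.5558 zmax 0.1399
y 0.000 xmin 0.5550 zmax 0.1400
y 0.015 xmin 0.5537 zmax 0.1402
y 0.030 xmin 0.5592 zmax 0.1399
y 0.045 xmin 0.5550 zmax 0.1138
knob [ 0.5072 -0.0505  0.1182] [ 0.5323 -0.0252  0.1269] [ 0.5196 -0.0374  0.1247]
tip [ 0.4984 -0.3852  0.1754] [105 111 110]
tip [ 0.4972 -0.3816  0.1841] [104 110 109]
tip [ 0.5    -0.3863  0.1923] [106 112 112]
tip atz [ 0.505  -0.3996  0.165 ]
33 [ 0.498  -0.3869  0.1832] [ 0.4898 -0.3943  0.1665] [ 0.5047 -0.3768  0.1994]
0.161 1 [ 0.4969 -0.3908  0.1665]
0.167 5 [ 0.4984 -0.389   0.1705]
0.173 6 [ 0.4986 -0.3866  0.1767]
0.179 6 [ 0.4968 -0.3873  0.1821]
0.185 7 [ 0.4997 -0.3874  0.1875]
0.191 4 [ 0.4978 -0.3875  0.1915]
0.197 4 [ 0.4954 -0.3815  0.1986]
[]
```

All three rods look seated. The instrument's front face (x≈0.554) is close behind the knob (0.520,-0.038), so I'll turn the jaws to close along y for the knob.

Call:
{"name": "play_rows", "arguments": {
  "series": [
    {"grip":0.5,"dx":10,"dy":0,"dz":0,"ax":0,"ay":0,"az":-0.14},
    {"grip":0.5,"dx":0,"dy":0,"dz":0,"ax":0,"ay":0,"az":-0.14},
    {"grip":0.5,"dx":0,"dy":0,"dz":0,"ax":0,"ay":0,"az":-0.14},
    {"grip":0.5,"dx":0,"dy":0,"dz":0,"ax":0,"ay":0,"az":-0.14},
    {"grip":0.5,"dx":0,"dy":0,"dz":0,"ax":0,"ay":0,"az":-0.14},
    {"grip":0.5,"dx":0,"dy":0,"dz":0,"ax":0,"ay":0,"az":-0.14},
    {"grip":0.5,"dx":0,"dy":0,"dz":0,"ax":0,"ay":0,"az":-0.14},
    {"grip":0.5,"dx":0,"dy":0,"dz":0,"ax":0,"ay":0,"az":-0.14},
    {"grip":0.5,"dx":0,"dy":0,"dz":0,"ax":0,"ay":0,"az":-0.14},
    {"grip":0.5,"dx":0,"dy":0,"dz":0,"ax":0,"ay":0,"az":-0.14},
    {"grip":0.5,"dx":0,"dy":0,"dz":0,"ax":0,"ay":0,"az":-0.14},
    {"grip":0.5,"dx":0,"dy":0,"dz":0,"ax":0,"ay":0,"az":0},
    {"grip":0.5,"dx":0,"dy":0,"dz":0,"ax":0,"ay":0,"az":0}
  ]
}}

```text
clock: 34.0
tool_pos: [0.5108, -0.0915, 0.2277]
tool_rot: [[-0.999, 0.035, -0.0], [0.035, 0.999, -0.0], [0.0, -0.0, -1.0]]
wrist_force: [-0.4, 0.2, -0.3]
width: 0.043
```

Run:
```python
from h import *
np.set_printoptions(precision=4,suppress=True)
s=bot.state();c=cap('wrist','wrist14');print(s['clock'],s['tool_pos'],s['tool_rot'],s['q'])
for b in blobs(c,.118,.13,(.49,.55),(-.08,-.0),15):print('knob',*b)
```

```text
34.0 [ 0.5108 -0.0915  0.2277] [[-0.9994  0.0351 -0.0001]
 [ 0.0351  0.9994 -0.    ]
 [ 0.0001 -0.     -1.    ]] [ 62.5316   8.5017 -59.3254 101.6222   7.5965  74.1566  89.3886]
knob 618 [380.  206.9] [ 0.5181 -0.039   0.1242] [ 0.5187 -0.0385] [34. 33. 36.]
```

Call:
{"name": "play_rows", "arguments": {
  "series": [
    {"grip":0.5,"dx":-3,"dy":27,"dz":0,"ax":0,"ay":0,"az":0},
    {"grip":0.5,"dx":-3.5,"dy":26.8,"dz":0,"ax":0,"ay":0,"az":0},
    {"grip":0.5,"dx":0,"dy":0,"dz":25,"ax":0,"ay":0,"az":0},
    {"grip":0.5,"dx":0,"dy":0,"dz":25,"ax":0,"ay":0,"az":0},
    {"grip":0.5,"dx":0,"dy":0,"dz":25,"ax":0,"ay":0,"az":0},
    {"grip":0.5,"dx":0,"dy":0,"dz":25,"ax":0,"ay":0,"az":0},
    {"grip":0.5,"dx":0,"dy":0,"dz":15,"ax":0,"ay":0,"az":0},
    {"grip":0.5,"dx":0,"dy":0,"dz":7,"ax":0,"ay":0,"az":0},
    {"grip":0.5,"dx":0,"dy":0,"dz":0,"ax":0,"ay":0,"az":0},
    {"grip":0.5,"dx":0,"dy":0,"dz":0,"ax":0,"ay":0,"az":0}
  ]
}}

```text
clock: 35.05
tool_pos: [0.5198, -0.0373, 0.1067]
tool_rot: [[-1.0, 0.031, 0.001], [0.031, 1.0, -0.0], [-0.001, -0.0, -1.0]]
wrist_force: [0.2, -0.4, -1.3]
width: 0.043
```

Call:
{"name": "play_rows", "arguments": {
  "series": [
    {"grip":0,"dx":0,"dy":0,"dz":0,"ax":0,"ay":0,"az":0},
    {"grip":0,"dx":0,"dy":0,"dz":0,"ax":0,"ay":0,"az":0},
    {"grip":0,"dx":0,"dy":0,"dz":0,"ax":0,"ay":0,"az":0},
    {"grip":0,"dx":0,"dy":0,"dz":0,"ax":0,"ay":0,"az":0},
    {"grip":0,"dx":0,"dy":0,"dz":0,"ax":0,"ay":0,"az":0},
    {"grip":0,"dx":0,"dy":0,"dz":0,"ax":0,"ay":0,"az":0}
  ]
}}

```text
clock: 35.65
tool_pos: [0.52, -0.0375, 0.1071]
tool_rot: [[-1.0, 0.031, 0.002], [0.031, 1.0, -0.001], [-0.002, -0.001, -1.0]]
wrist_force: [-0.6, -1.5, 6.2]
width: 0.0225
```

Call:
{"name": "play_rows", "arguments": {
  "series": [
    {"grip":0,"dx":0,"dy":-5,"dz":0,"ax":0,"ay":0,"az":0},
    {"grip":0,"dx":-2,"dy":-10,"dz":0,"ax":0,"ay":0,"az":0},
    {"grip":0,"dx":-2,"dy":-12,"dz":0,"ax":0,"ay":0,"az":0},
    {"grip":0,"dx":-2,"dy":-12,"dz":0,"ax":0,"ay":0,"az":0},
    {"grip":0,"dx":-2,"dy":-12,"dz":0,"ax":0,"ay":0,"az":0},
    {"grip":0,"dx":-2,"dy":-12,"dz":0,"ax":0,"ay":0,"az":0},
    {"grip":0,"dx":-2,"dy":-12,"dz":0,"ax":0,"ay":0,"az":0},
    {"grip":0,"dx":-2,"dy":-12,"dz":0,"ax":0,"ay":0,"az":0},
    {"grip":0,"dx":-2,"dy":-12,"dz":0,"ax":0,"ay":0,"az":0},
    {"grip":0,"dx":-2,"dy":-12,"dz":0,"ax":0,"ay":0,"az":0},
    {"grip":0,"dx":-2,"dy":-12,"dz":0,"ax":0,"ay":0,"az":0},
    {"grip":0,"dx":0,"dy":-12,"dz":0,"ax":0,"ay":0,"az":0},
    {"grip":0,"dx":0,"dy":-10,"dz":0,"ax":0,"ay":0,"az":0},
    {"grip":0,"dx":0,"dy":-5,"dz":0,"ax":0,"ay":0,"az":0},
    {"grip":0,"dx":0,"dy":0,"dz":0,"ax":0,"ay":0,"az":0},
    {"grip":0,"dx":0,"dy":0,"dz":0,"ax":0,"ay":0,"az":0},
    {"grip":0,"dx":0,"dy":0,"dz":0,"ax":0,"ay":0,"az":0}
  ]
}}

```text
clock: 37.35
tool_pos: [0.5354, -0.1888, 0.1071]
tool_rot: [[-0.999, 0.032, 0.002], [0.032, 0.999, -0.002], [-0.002, -0.002, -1.0]]
wrist_force: [0.5, -1.8, 6.2]
width: 0.0225
```

```bash
cat >> h.py <<'E'
def tops(tag):
    s=bot.state();print(s['clock'],s['tool_pos'].round(4),s['wrist_force'].round(1),s['width'].__round__(4))
    sc=cap('scene','scene'+tag);t=cap('top','top'+tag);
    for n,c in(('scene',sc),('top',t)):
        p=cloud(c);hsv=cv2.cvtColor(c['image'],cv2.COLOR_BGR2HSV)
        for k,h in dict(red=0,yellow=28,blue=110).items():
            dh=abs(hsv[...,0].astype(int)-h);dh=np.minimum(dh,180-dh)
            m=(dh<9)&(hsv[...,1]>130)&(p[...,2]>.10)&(p[...,2]<.160)&(p[...,1]<-.15)&(p[...,1]>-.5)&(p[...,0]>.4)&(p[...,0]<.6)
            for lo,hi in((.110,.142),(.144,.152)):
                q=p[m&(p[...,2]>lo)&(p[...,2]<hi)]
                if len(q)>3:print(n,k,lo,len(q),q.mean(0).round(4))
        m=(p[...,2]>.158)&(p[...,2]<.197)&(abs(p[...,0]-.5)<.03)&(abs(p[...,1]+.39)<.03);q=p[m]
        if len(q):print(n,'probe',len(q),q.mean(0).round(4))
    im=sc['image'][90:200,300:420];cv2.imwrite('pics/s%s.png'%tag,cv2.resize(im,None,fx=5,fy=5,interpolation=cv2.INTER_CUBIC))
E
python3 -c "
from h import *
tops('15')"
```

```text
37.35 [ 0.5354 -0.1888  0.1071] [ 0.5 -1.8  6.2] 0.0225
scene red 0.11 27 [ 0.5003 -0.3663  0.1264]
scene red 0.144 17 [ 0.4982 -0.367   0.1481]
scene yellow 0.11 26 [ 0.5545 -0.3678  0.126 ]
scene yellow 0.144 11 [ 0.5547 -0.3686  0.1479]
scene blue 0.11 24 [ 0.5003 -0.3064  0.1267]
scene blue 0.144 15 [ 0.5002 -0.3067  0.1478]
scene probe 29 [ 0.498  -0.3869  0.1814]
top red 0.11 14 [ 0.4977 -0.3711  0.1228]
top red 0.144 16 [ 0.5002 -0.373   0.1497]
top yellow 0.11 15 [ 0.5537 -0.3726  0.1236]
top yellow 0.144 13 [ 0.5577 -0.374   0.1502]
top blue 0.11 10 [ 0.4994 -0.3117  0.1217]
top blue 0.144 10 [ 0.4995 -0.3103  0.1504]
top probe 9 [ 0.4988 -0.3813  0.1685]
```

View pics/s15.png

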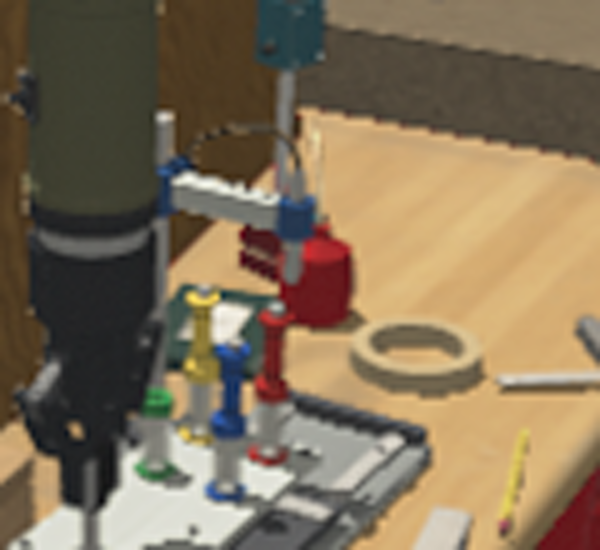

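Call:
{"name": "play_rows", "arguments": {
  "series": [
    {"grip":0,"dx":0.5,"dy":-5,"dz":0,"ax":0,"ay":0,"az":0},
    {"grip":0,"dx":1.4,"dy":-8,"dz":0,"ax":0,"ay":0,"az":0},
    {"grip":0,"dx":0,"dy":-6,"dz":0,"ax":0,"ay":0,"az":0},
    {"grip":0,"dx":0,"dy":0,"dz":0,"ax":0,"ay":0,"az":0},
    {"grip":0,"dx":0,"dy":0,"dz":0,"ax":0,"ay":0,"az":0},
    {"grip":0,"dx":0,"dy":0,"dz":0,"ax":0,"ay":0,"az":0}
  ]
}}

```text
clock: 38.05
tool_pos: [0.5331, -0.2085, 0.107]
tool_rot: [[-0.999, 0.032, 0.003], [0.032, 0.999, -0.002], [-0.003, -0.002, -1.0]]
wrist_force: [0.5, -1.7, 6.1]
width: 0.0226
```

Run:
```python
from h import *
tops('16')
sc=ld('scene');t=ld('top')
a=cv2.resize(sc['image'][125:185,325:385],None,fx=8,fy=8,interpolation=cv2.INTER_CUBIC)
b=cv2.resize(t['image'][150:200,415:453],None,fx=8,fy=8,interpolation=cv2.INTER_CUBIC)
b=cv2.copyMakeBorder(b,0,80,0,0,cv2.BORDER_CONSTANT);cv2.imwrite('pics/m16.png',np.hstack([a,b]))
```

```text
38.05 [ 0.5331 -0.2085  0.107 ] [ 0.5 -1.7  6.1] 0.0226
scene red 0.11 29 [ 0.4972 -0.3859  0.126 ]
scene red 0.144 12 [ 0.4951 -0.3872  0.1476]
scene yellow 0.11 26 [ 0.5534 -0.3874  0.1259]
scene yellow 0.144 12 [ 0.5524 -0.3878  0.1471]
scene blue 0.11 27 [ 0.4994 -0.3264  0.1244]
scene blue 0.144 14 [ 0.4988 -0.3258  0.1481]
scene probe 29 [ 0.4979 -0.3867  0.1815]
top red 0.11 18 [ 0.4955 -0.3905  0.1218]
top red 0.144 11 [ 0.4945 -0.3909  0.1505]
top yellow 0.11 18 [ 0.5517 -0.3926  0.1222]
top yellow 0.144 11 [ 0.5531 -0.3908  0.1493]
top blue 0.11 6 [ 0.4949 -0.332   0.1255]
top blue 0.144 16 [ 0.4963 -0.3305  0.1492]
top probe 8 [ 0.4969 -0.3918  0.1707]
```

View pics/m16.png

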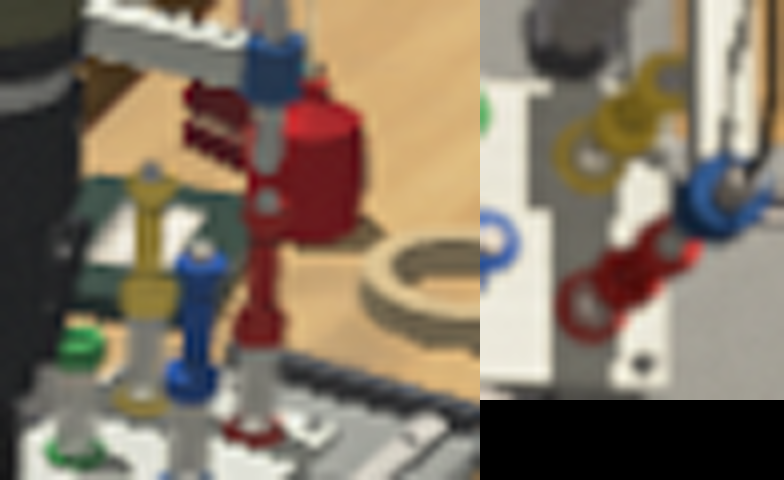

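Both views line up: in the scene crop, the red rod's axis extends onto the probe tip at (268,170), and in the top crop it extends onto the probe head at (733,188). I'll rest there for the reading.

Call:
{"name": "play_rows", "arguments": {
  "series": [
    {"grip":0,"dx":0,"dy":0,"dz":0,"ax":0,"ay":0,"az":0},
    {"grip":0,"dx":0,"dy":0,"dz":0,"ax":0,"ay":0,"az":0},
    {"grip":0,"dx":0,"dy":0,"dz":0,"ax":0,"ay":0,"az":0},
    {"grip":0,"dx":0,"dy":0,"dz":0,"ax":0,"ay":0,"az":0},
    {"grip":0,"dx":0,"dy":0,"dz":0,"ax":0,"ay":0,"az":0},
    {"grip":0,"dx":0,"dy":0,"dz":0,"ax":0,"ay":0,"az":0},
    {"grip":0,"dx":0,"dy":0,"dz":0,"ax":0,"ay":0,"az":0},
    {"grip":0,"dx":0,"dy":0,"dz":0,"ax":0,"ay":0,"az":0},
    {"grip":0,"dx":0,"dy":0,"dz":0,"ax":0,"ay":0,"az":0},
    {"grip":0,"dx":0,"dy":0,"dz":0,"ax":0,"ay":0,"az":0},
    {"grip":0,"dx":0,"dy":0,"dz":0,"ax":0,"ay":0,"az":0},
    {"grip":0,"dx":0,"dy":0,"dz":0,"ax":0,"ay":0,"az":0},
    {"grip":0,"dx":0,"dy":0,"dz":0,"ax":0,"ay":0,"az":0},
    {"grip":0,"dx":0,"dy":0,"dz":0,"ax":0,"ay":0,"az":0},
    {"grip":0,"dx":0,"dy":0,"dz":0,"ax":0,"ay":0,"az":0},
    {"grip":0,"dx":0,"dy":0,"dz":0,"ax":0,"ay":0,"az":0},
    {"grip":0,"dx":0,"dy":0,"dz":0,"ax":0,"ay":0,"az":0},
    {"grip":0,"dx":0,"dy":0,"dz":0,"ax":0,"ay":0,"az":0},
    {"grip":0,"dx":0,"dy":0,"dz":0,"ax":0,"ay":0,"az":0},
    {"grip":0,"dx":0,"dy":0,"dz":0,"ax":0,"ay":0,"az":0}
  ]
}}

```text
clock: 40.15
tool_pos: [0.5331, -0.2085, 0.1071]
tool_rot: [[-0.999, 0.032, 0.003], [0.032, 0.999, -0.002], [-0.003, -0.002, -1.0]]
wrist_force: [1.4, -1.1, 6.4]
width: 0.0226
```

Call:
{"name": "play_rows", "arguments": {
  "series": [
    {"grip":0,"dx":4,"dy":0,"dz":0,"ax":0,"ay":0,"az":0},
    {"grip":0,"dx":8,"dy":0,"dz":0,"ax":0,"ay":0,"az":0},
    {"grip":0,"dx":10,"dy":0,"dz":0,"ax":0,"ay":0,"az":0},
    {"grip":0,"dx":10,"dy":0,"dz":0,"ax":0,"ay":0,"az":0},
    {"grip":0,"dx":10,"dy":0,"dz":0,"ax":0,"ay":0,"az":0},
    {"grip":0,"dx":8,"dy":0,"dz":0,"ax":0,"ay":0,"az":0},
    {"grip":0,"dx":5,"dy":0,"dz":0,"ax":0,"ay":0,"az":0},
    {"grip":0,"dx":0,"dy":0,"dz":0,"ax":0,"ay":0,"az":0},
    {"grip":0,"dx":0,"dy":0,"dz":0,"ax":0,"ay":0,"az":0}
  ]
}}

```text
clock: 41.05
tool_pos: [0.477, -0.2061, 0.107]
tool_rot: [[-1.0, 0.032, 0.0], [0.032, 0.999, -0.002], [-0.0, -0.002, -1.0]]
wrist_force: [-1.2, 0.1, 10.1]
width: 0.0227
```

```bash
python3 -c "
from h import *
tops('17')"
```

```text
41.05 [ 0.477  -0.2061  0.107 ] [-1.2  0.1 10.1] 0.0227
scene red 0.11 29 [ 0.4411 -0.3829  0.1257]
scene red 0.144 13 [ 0.4405 -0.3836  0.1478]
scene yellow 0.11 31 [ 0.4965 -0.3851  0.1249]
scene yellow 0.144 11 [ 0.4957 -0.3854  0.1472]
scene blue 0.11 25 [ 0.4432 -0.324   0.1235]
scene blue 0.144 12 [ 0.4422 -0.3234  0.1475]
scene probe 29 [ 0.4978 -0.3865  0.1816]
top red 0.11 14 [ 0.4403 -0.3868  0.1206]
top red 0.144 18 [ 0.4419 -0.3878  0.15  ]
top yellow 0.11 15 [ 0.4955 -0.3897  0.1208]
top yellow 0.144 13 [ 0.4938 -0.3918  0.149 ]
top blue 0.11 9 [ 0.4417 -0.3279  0.1209]
top blue 0.144 10 [ 0.4395 -0.328   0.1494]
top probe 7 [ 0.4979 -0.3908  0.1709]
```

Call:
{"name": "play_rows", "arguments": {
  "series": [
    {"grip":0,"dx":-0.7,"dy":-0.7,"dz":0,"ax":0,"ay":0,"az":0},
    {"grip":0,"dx":0,"dy":0,"dz":0,"ax":0,"ay":0,"az":0},
    {"grip":0,"dx":0,"dy":0,"dz":0,"ax":0,"ay":0,"az":0},
    {"grip":0,"dx":0,"dy":0,"dz":0,"ax":0,"ay":0,"az":0},
    {"grip":0,"dx":0,"dy":0,"dz":0,"ax":0,"ay":0,"az":0},
    {"grip":0,"dx":0,"dy":0,"dz":0,"ax":0,"ay":0,"az":0},
    {"grip":0,"dx":0,"dy":0,"dz":0,"ax":0,"ay":0,"az":0},
    {"grip":0,"dx":0,"dy":0,"dz":0,"ax":0,"ay":0,"az":0},
    {"grip":0,"dx":0,"dy":0,"dz":0,"ax":0,"ay":0,"az":0},
    {"grip":0,"dx":0,"dy":0,"dz":0,"ax":0,"ay":0,"az":0},
    {"grip":0,"dx":0,"dy":0,"dz":0,"ax":0,"ay":0,"az":0},
    {"grip":0,"dx":0,"dy":0,"dz":0,"ax":0,"ay":0,"az":0},
    {"grip":0,"dx":0,"dy":0,"dz":0,"ax":0,"ay":0,"az":0},
    {"grip":0,"dx":0,"dy":0,"dz":0,"ax":0,"ay":0,"az":0},
    {"grip":0,"dx":0,"dy":0,"dz":0,"ax":0,"ay":0,"az":0},
    {"grip":0,"dx":0,"dy":0,"dz":0,"ax":0,"ay":0,"az":0},
    {"grip":0,"dx":0,"dy":0,"dz":0,"ax":0,"ay":0,"az":0},
    {"grip":0,"dx":0,"dy":0,"dz":0,"ax":0,"ay":0,"az":0},
    {"grip":0,"dx":0,"dy":0,"dz":0,"ax":0,"ay":0,"az":0},
    {"grip":0,"dx":0,"dy":0,"dz":0,"ax":0,"ay":0,"az":0}
  ]
}}

```text
clock: 43.15
tool_pos: [0.4781, -0.2063, 0.107]
tool_rot: [[-1.0, 0.031, 0.001], [0.031, 1.0, -0.001], [-0.001, -0.001, -1.0]]
wrist_force: [-1.5, 1.8, 10.3]
width: 0.0227
```

Call:
{"name": "play_rows", "arguments": {
  "series": [
    {"grip":0,"dx":0,"dy":0,"dz":0,"ax":0,"ay":0,"az":0},
    {"grip":0,"dx":0,"dy":0,"dz":0,"ax":0,"ay":0,"az":0},
    {"grip":0,"dx":-4,"dy":-4,"dz":0,"ax":0,"ay":0,"az":0},
    {"grip":0,"dx":-8,"dy":-8,"dz":0,"ax":0,"ay":0,"az":0},
    {"grip":0,"dx":-10,"dy":-11,"dz":0,"ax":0,"ay":0,"az":0},
    {"grip":0,"dx":-10,"dy":-11,"dz":0,"ax":0,"ay":0,"az":0},
    {"grip":0,"dx":-10,"dy":-11,"dz":0,"ax":0,"ay":0,"az":0},
    {"grip":0,"dx":-8,"dy":-9,"dz":0,"ax":0,"ay":0,"az":0},
    {"grip":0,"dx":-5,"dy":-6,"dz":0,"ax":0,"ay":0,"az":0},
    {"grip":0,"dx":0,"dy":0,"dz":0,"ax":0,"ay":0,"az":0},
    {"grip":0,"dx":0,"dy":0,"dz":0,"ax":0,"ay":0,"az":0},
    {"grip":0,"dx":0,"dy":0,"dz":0,"ax":0,"ay":0,"az":0}
  ]
}}

```text
clock: 44.35
tool_pos: [0.5317, -0.2689, 0.1071]
tool_rot: [[-0.999, 0.032, 0.003], [0.032, 0.999, -0.002], [-0.003, -0.002, -1.0]]
wrist_force: [1.5, -0.6, 6.4]
width: 0.0224
```

```bash
python3 -c "
from h import *
tops('18')"
```

```text
44.35 [ 0.5317 -0.2689  0.1071] [ 1.5 -0.6  6.4] 0.0224
scene red 0.11 32 [ 0.4958 -0.4467  0.1257]
scene red 0.144 16 [ 0.4942 -0.4466  0.1475]
scene yellow 0.11 27 [ 0.5524 -0.4487  0.1273]
scene yellow 0.144 13 [ 0.5502 -0.4481  0.1477]
scene blue 0.11 18 [ 0.4972 -0.3864  0.1275]
scene blue 0.144 9 [ 0.4959 -0.3845  0.1475]
scene probe 29 [ 0.4979 -0.3868  0.1814]
top red 0.11 17 [ 0.4948 -0.4508  0.1225]
top red 0.144 22 [ 0.4968 -0.4529  0.15  ]
top yellow 0.11 18 [ 0.5503 -0.4531  0.1229]
top yellow 0.144 19 [ 0.551  -0.4555  0.1503]
top probe 6 [ 0.4962 -0.3919  0.1731]
```

Call:
{"name": "play_rows", "arguments": {
  "series": [
    {"grip":0,"dx":0,"dy":0,"dz":0,"ax":0,"ay":0,"az":0},
    {"grip":0,"dx":0,"dy":0,"dz":0,"ax":0,"ay":0,"az":0},
    {"grip":0,"dx":0,"dy":0,"dz":0,"ax":0,"ay":0,"az":0},
    {"grip":0,"dx":0,"dy":0,"dz":0,"ax":0,"ay":0,"az":0},
    {"grip":0,"dx":0,"dy":0,"dz":0,"ax":0,"ay":0,"az":0},
    {"grip":0,"dx":0,"dy":0,"dz":0,"ax":0,"ay":0,"az":0},
    {"grip":0,"dx":0,"dy":0,"dz":0,"ax":0,"ay":0,"az":0},
    {"grip":0,"dx":0,"dy":0,"dz":0,"ax":0,"ay":0,"az":0},
    {"grip":0,"dx":0,"dy":0,"dz":0,"ax":0,"ay":0,"az":0},
    {"grip":0,"dx":0,"dy":0,"dz":0,"ax":0,"ay":0,"az":0},
    {"grip":0,"dx":0,"dy":0,"dz":0,"ax":0,"ay":0,"az":0},
    {"grip":0,"dx":0,"dy":0,"dz":0,"ax":0,"ay":0,"az":0},
    {"grip":0,"dx":0,"dy":0,"dz":0,"ax":0,"ay":0,"az":0},
    {"grip":0,"dx":0,"dy":0,"dz":0,"ax":0,"ay":0,"az":0},
    {"grip":0,"dx":0,"dy":0,"dz":0,"ax":0,"ay":0,"az":0},
    {"grip":0,"dx":0,"dy":0,"dz":0,"ax":0,"ay":0,"az":0},
    {"grip":0,"dx":0,"dy":0,"dz":0,"ax":0,"ay":0,"az":0},
    {"grip":0,"dx":0,"dy":0,"dz":0,"ax":0,"ay":0,"az":0},
    {"grip":0,"dx":0,"dy":0,"dz":0,"ax":0,"ay":0,"az":0},
    {"grip":0,"dx":0,"dy":0,"dz":0,"ax":0,"ay":0,"az":0}
  ]
}}

```text
clock: 46.45
tool_pos: [0.5316, -0.2689, 0.1071]
tool_rot: [[-0.999, 0.032, 0.003], [0.032, 0.999, -0.002], [-0.003, -0.002, -1.0]]
wrist_force: [1.7, -2.0, 6.6]
width: 0.0222
```

Call:
{"name": "play_rows", "arguments": {
  "series": [
    {"grip":0,"dx":0,"dy":5,"dz":0,"ax":0,"ay":0,"az":0},
    {"grip":0,"dx":1,"dy":10,"dz":0,"ax":0,"ay":0,"az":0},
    {"grip":0,"dx":1.5,"dy":14,"dz":0,"ax":0,"ay":0,"az":0},
    {"grip":0,"dx":1.5,"dy":14,"dz":0,"ax":0,"ay":0,"az":0},
    {"grip":0,"dx":1.5,"dy":14,"dz":0,"ax":0,"ay":0,"az":0},
    {"grip":0,"dx":1.5,"dy":14,"dz":0,"ax":0,"ay":0,"az":0},
    {"grip":0,"dx":1.5,"dy":14,"dz":0,"ax":0,"ay":0,"az":0},
    {"grip":0,"dx":1.5,"dy":14,"dz":0,"ax":0,"ay":0,"az":0},
    {"grip":0,"dx":1.5,"dy":14,"dz":0,"ax":0,"ay":0,"az":0},
    {"grip":0,"dx":1.5,"dy":14,"dz":0,"ax":0,"ay":0,"az":0},
    {"grip":0,"dx":1.5,"dy":14,"dz":0,"ax":0,"ay":0,"az":0},
    {"grip":0,"dx":1.5,"dy":14,"dz":0,"ax":0,"ay":0,"az":0},
    {"grip":0,"dx":1.5,"dy":14,"dz":0,"ax":0,"ay":0,"az":0},
    {"grip":0,"dx":1.5,"dy":14,"dz":0,"ax":0,"ay":0,"az":0},
    {"grip":0,"dx":0,"dy":14,"dz":0,"ax":0,"ay":0,"az":0},
    {"grip":0,"dx":0,"dy":14,"dz":0,"ax":0,"ay":0,"az":0},
    {"grip":0,"dx":0,"dy":10,"dz":0,"ax":0,"ay":0,"az":0},
    {"grip":0,"dx":0,"dy":6,"dz":0,"ax":0,"ay":0,"az":0},
    {"grip":0,"dx":0,"dy":0,"dz":0,"ax":0,"ay":0,"az":0},
    {"grip":0,"dx":0,"dy":0,"dz":0,"ax":0,"ay":0,"az":0}
  ]
}}

```text
clock: 48.45
tool_pos: [0.52, -0.0396, 0.1071]
tool_rot: [[-1.0, 0.03, 0.003], [0.03, 1.0, -0.0], [-0.003, -0.0, -1.0]]
wrist_force: [0.3, 1.0, 8.0]
width: 0.0228
```

Call:
{"name": "play_rows", "arguments": {
  "series": [
    {"grip":0,"dx":0,"dy":1.5,"dz":0,"ax":0,"ay":0,"az":0},
    {"grip":0,"dx":0,"dy":1.5,"dz":0,"ax":0,"ay":0,"az":0},
    {"grip":0,"dx":0,"dy":0,"dz":0,"ax":0,"ay":0,"az":0},
    {"grip":0,"dx":0,"dy":0,"dz":0,"ax":0,"ay":0,"az":0}
  ]
}}

```text
clock: 48.85
tool_pos: [0.5201, -0.0379, 0.107]
tool_rot: [[-1.0, 0.031, 0.003], [0.031, 1.0, -0.001], [-0.003, -0.001, -1.0]]
wrist_force: [0.5, -0.2, 8.0]
width: 0.0232
```

Call:
{"name": "play_rows", "arguments": {
  "series": [
    {"grip":0.45,"dx":0,"dy":0,"dz":0,"ax":0,"ay":0,"az":0},
    {"grip":0.45,"dx":0,"dy":0,"dz":0,"ax":0,"ay":0,"az":0},
    {"grip":0.45,"dx":0,"dy":0,"dz":0,"ax":0,"ay":0,"az":0},
    {"grip":0.45,"dx":0,"dy":0,"dz":-5,"ax":0,"ay":0,"az":0},
    {"grip":0.45,"dx":0,"dy":0,"dz":-20,"ax":0,"ay":0,"az":0},
    {"grip":0.45,"dx":0,"dy":0,"dz":-30,"ax":0,"ay":0,"az":0},
    {"grip":0.45,"dx":0,"dy":0,"dz":-30,"ax":0,"ay":0,"az":0},
    {"grip":0.45,"dx":0,"dy":0,"dz":-30,"ax":0,"ay":0,"az":0},
    {"grip":0.45,"dx":0,"dy":0,"dz":-25,"ax":0,"ay":0,"az":0},
    {"grip":0.45,"dx":0,"dy":0,"dz":0,"ax":0,"ay":0,"az":0},
    {"grip":0.45,"dx":0,"dy":0,"dz":0,"ax":0,"ay":0,"az":0}
  ]
}}

```text
clock: 49.95
tool_pos: [0.5189, -0.037, 0.246]
tool_rot: [[-1.0, 0.031, 0.0], [0.031, 1.0, -0.001], [-0.001, -0.001, -1.0]]
wrist_force: [-0.5, -0.0, -1.1]
width: 0.0387
```

Run:
```python
from h import *
tops('20')
c=cap('wrist','w20')
for b in blobs(c,.118,.13,(.49,.55),(-.08,-.0),15):print('knob',*b)
for b in blobs(c,.15,.165,(.45,.58),(-.27,-.12),15):print('hi',*b)
t=ld('top')
for b in blobs(t,.14,.17,(.43,.57),(-.27,-.12),4):print('top',*b)
b=cv2.resize(t['image'][112:250,286:476],None,fx=4,fy=4,interpolation=cv2.INTER_CUBIC);cv2.imwrite('pics/f20.png',b)
```

```text
49.95 [ 0.5189 -0.037   0.246 ] [-0.5 -0.  -1.1] 0.0387
scene red 0.11 26 [ 0.484  -0.2148  0.1249]
scene red 0.144 15 [ 0.483  -0.2147  0.1477]
scene yellow 0.11 34 [ 0.5397 -0.2176  0.1263]
scene yellow 0.144 19 [ 0.539  -0.2177  0.148 ]
scene blue 0.11 28 [ 0.4851 -0.1557  0.1255]
scene blue 0.144 18 [ 0.4855 -0.1569  0.1479]
scene probe 29 [ 0.4983 -0.3877  0.181 ]
top red 0.11 8 [ 0.4817 -0.2213  0.1194]
top red 0.144 19 [ 0.4854 -0.2216  0.1501]
top yellow 0.11 10 [ 0.5381 -0.2233  0.1191]
top yellow 0.144 19 [ 0.5403 -0.2232  0.1502]
top blue 0.11 7 [ 0.482  -0.163   0.1221]
top blue 0.144 6 [ 0.4806 -0.1617  0.1497]
top probe 4 [ 0.497  -0.39    0.1809]
knob 551 [316.6 195. ] [ 0.5185 -0.0384  0.1241] [ 0.5196 -0.0385] [41. 41. 43.]
hi 256 [ 80.3 172.5] [ 0.4844 -0.2197  0.1535] [ 0.4849 -0.2205] [ 91.  97. 151.]
hi 229 [156.3 172.2] [ 0.4859 -0.161   0.1536] [ 0.4867 -0.1623] [139. 122. 115.]
hi 15 [168.1 177.7] [ 0.4914 -0.1545  0.1505] [ 0.4913 -0.1546] [165.  81.  24.]
hi 214 [ 97.9 238.2] [ 0.541  -0.222   0.1534] [ 0.5417 -0.2241] [ 85. 146. 163.]
top 50 [374.2 164. ] [ 0.5413 -0.2259  0.1529] [ 0.5424 -0.2266] [113. 212. 232.]
top 51 [351.3 183.8] [ 0.4876 -0.1645  0.1531] [ 0.4889 -0.1653] [181. 146. 129.]
top 54 [373.6 184.5] [ 0.4859 -0.2232  0.1524] [ 0.4858 -0.2231] [108. 119. 204.]
```

View pics/f20.png

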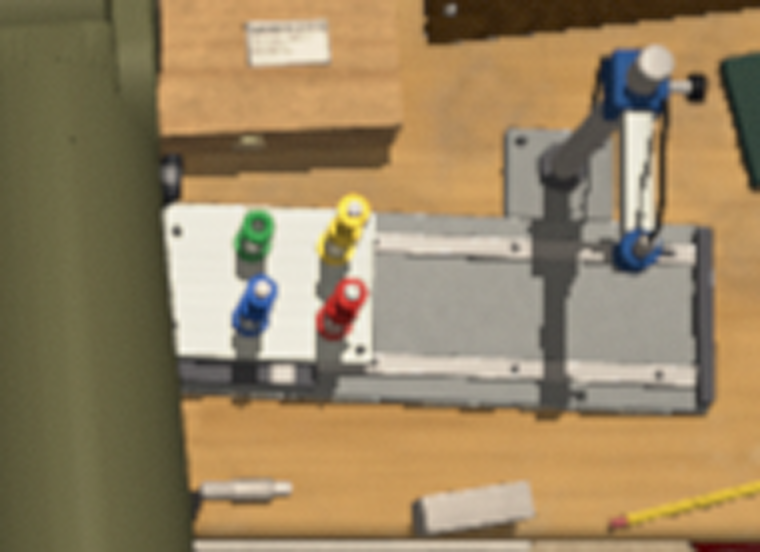

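The carrier is back where it started (knob within 1 mm), and the rods stand seated at the same height as before, about 0.153 m. The steel block has not visibly moved.

```bash
python3 -c "
from bench import bot
print(bot.hand_in())"
```

```text
the job is handed in; nothing more can be done
None
```

The job is handed in; it reports no verdict, so the results below are from my own checks.

- **Loading:** The red, yellow and blue rods were there and the green was absent. I pushed each into the tube of its colour until its shoulder met the collar, at 7–8 N. Their tops all measured about 0.153–0.154 m afterwards.
- **Readings:** I held the carrier by the knob and rested about two seconds each with red, yellow and blue under the probe, skipping green. By the cameras and the tool positions, each rod was within about 1–2 mm of the probe axis. The top camera reads y about 2–3 mm different from the wrist camera, so I centred the rods by the scene camera, and confirmed red in the top view too.
- **Return:** I slid the carrier back to the left. The knob ended within 1 mm of where it started, and I took that starting place to be the left stop. The last measurements show all three rods still upright and home.
- **Left alone:** The steel block looks unmoved in the last picture. I moved nothing near enough to touch the probe or its stand. At hand-in the gripper was open and clear, above the knob.

The gripper read 16 mm on the 14 mm grips and the blue rod sat about 1.5° tilted in the hand, but it went in without binding. The run took about 50 s of the 210 s allowed.

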